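# Bring the empty hook of the utensil carousel round and hang up the starch press

### The arm

A 6-joint arm with a two-finger parallel gripper is mounted at the origin on the work surface. World frame = base frame: x ahead of the robot, y to its left, z up, the work surface at z = 0. Lengths are in mm, angles in rad, forces in N, time in s.
With the tool pointing down it reaches from about 275 to 750 mm from the base axis. Payload 10.2 kg.
Tool frame: the origin (TCP) lies midway between the tips of the shut fingers; the grasp point (between the pads) lies 19 mm behind it; x points along the fingers, y is the direction in which the jaws open and shut, and the axes are right-handed (so a half turn about x gives the same grasp; the last joint's range is limited). The gripper opens to 85 mm and grips with 20 to 120 N. Pads are 22 mm wide; open, the fingers measure 114 mm over their backs; the gripper's body (76 mm by 85 mm) begins 54 mm behind the grasp point. The pads swing forward as they close: fully open they stand 13 mm farther back than shut.
Start: joints at [-1.445, 0.313, 1.498, -0, 1.331, -0.223], TCP at [179.417, -493.397, 193.194] pointing down, gripper open.
Joint ranges: [-2.94, 2.94], [-0.97, 2.17], [0.19, 2.56], [-1.23, 4.37], [0.02, 3.11], [-2.88, 2.88]. Speed limits (rad/s): [2.39, 2.39, 3.01, 3.14, 3.14, 3.14].

### API

Orientations are given as a unit quaternion [w, x, y, z].
In Python, from rig import ctrl gives the robot as it stands.
- The arm moves only by the tool arm_command, never from a script. Its argument "plan" is a list of rows, each a list of 5 numbers: the shift along the tool's x, y, z in m, then the turn about the tool's x in rad, then the opening, from 0 (shut) to 1 (fully open). A call has 1 to 12 rows; each row shifts and turns the commanded pose from where the row before left it, along the tool's axes as they then stand; what a row does not reach is not made up. A row lasts 1/8 s, in which the tool goes at most 62.5 mm and 10.7 degrees, less where a joint would pass 70% of its speed; a pose out of reach is approached as far as the arm can. A call with a gripper value outside its range is refused whole. The fingers move at their own pace and stop on an object; "squeeze" is the grip in N (left out, the last holds). Time passes only in rows, so rows that do not move let the fingers close. It gives the time, the measured TCP pose, the force and the opening at its end, in the units of the state.
- ctrl.sense(): the state, without advancing time (a new reading comes with each control period).
- ctrl.capture(name): name is "scene" or "top" or "wrist"; returns a dict with "color" (420x560x3 uint8, red, green, blue), "fx", "fy", "cx", "cy" (pixels), "xyz" and "orientation" of the camera in the world; the wrist camera has in their place "hand_eye" (4x4, takes a point from camera to tool coordinates, whose origin is the TCP and whose axes are the tool frame's). Camera axes: x right, y up, looking along -z (the intrinsics and any distortion apply to the point x, -y, -z); pixel columns grow to the right and rows downward; lengths in mm; the calibration is good to about 2 mm. A picture is of the moment at which its call begins: read the wrist's pose just before it. There is no depth.
- ctrl.finish_job(): hands the job in, once; it reports no verdict.
Trained networks look in the newest picture that a camera, given by its name, has taken for a name from the list of things; names that differ only in an ending like _2 or _b are one class to them, and where a whole thing is asked for, a point or a joint stands for the part that bears it (a point fixed in the world has none). Each returns a list of dicts, best first, with "score" (0 to 1); they miss things now and then, are a little off and sometimes report something else, mostly with a low value. They report only what shows in the picture. A call takes as long as a camera call. They do not tell look-alikes from the thing itself.
- ctrl.spot_in(camera, query): "uv" ([column, row] in pixels, amid what is visible of it).
- ctrl.regions_of(camera, query): "mask" (420x560 bool, what is visible of it) and "uv" ([column, row] in pixels, amid what is visible of it).
- ctrl.place_of(camera, query): "uv" ([column, row] in pixels: a listed point, or the origin of a listed thing).
The state is a dict: "time_s": time; "joints": joint angles; "dq": joint speeds; "tau": joint torques, N m; "eef_pos": TCP position; "ee_rot": TCP orientation; "force": force on the tool from outside, world axes, zero at the start; "wrist_torque": the same for the moment, N m; "grip_width": opening from 0.0 (shut) to 1.0 (fully open).
Only numpy, scipy, OpenCV 4.12 (cv2) and the standard library are available. Lean on these libraries where they do the work, as an engineer would, in place of code of your own. Each camera call takes 0.05 s, during which the arm holds its last target.

### The job

Turn the revolving utensil stand until its one empty hook faces the robot, then hang the steel starch press on that hook by its bow handle, so that it hangs freely and still with the hook still facing the robot. Leave the other utensils hanging on their hooks, and do not shift or knock over the jar and the bowl.

Things in the scene. Friction and masses are not known exactly. Their poses are not given: they have to be found in the camera images.
- press: the starch press to hang, stainless steel, 0.22 kg: a flat disc 76 mm across, 7 mm thick, standing on the bench, with a tall bow of 8 mm round bar on it, 132 mm high in all. Origin half-way up (66 mm above the foot), z up, y along the bow's width, x square to its plane. Legs at y = +-16 mm (40 mm over the outsides, 24 mm clear inside), straight up to z = +46 mm, then a half-round arch.
- bow (a point): top of the press's bow: centre of the 8 mm bar at the middle of the arch, 62 mm above the press's origin. Axes as the press.
- head: turning head of the utensil stand: a steel hub with five equal hooks 72 degrees apart (four carry utensils, one is empty) and a wooden knob on top. It turns either way without a stop (several turns) about its upright axis against light friction (0.05 N m) and stays where it is left. Origin on the axis, 4 mm above the bench; z up; its -x points out along the empty hook.
- knob (a point): centre of the grip of the round wooden knob on top of the head, on the turning axis, 305 mm above the bench: 40 mm across, upright sides, reaching 15 mm above and below this point. The hub under it (56 mm across) tops out 23 mm below this point.
- hook (a point): lowest point (bar centre) of the empty hook's 7 mm bar, 100 mm from the axis, 254 mm above the bench; axes as the head (-x outwards). From here the bar rises 12 mm over 80 mm in to the hub, and outwards 17 mm over 19 mm to its 10 mm ball tip. With the press hanging in this dip, point bow is 8 mm above this point and 2 mm farther in.
- mat: the square black rubber mat, 230 x 230 x 4 mm, fixed, on which the utensil stand's round steel foot (160 mm across) stands in the middle; its origin is on the turning axis at bench height. Its -x side is the front, towards the robot.
- jar: bystander: a closed glass jar with a steel cap, 68 mm across, 105 mm high, standing on the bench; origin at the centre of its underside
- bowl: bystander: a white bowl 110 mm across, 50 mm high, standing on the bench; origin at the centre of its underside
- whisk: bystander: balloon whisk, 50 mm wide, about 190 mm long, hanging loose by a 27 mm wide wire loop on the first hook counted counter-clockwise (seen from above) from the empty one. Origin at the top of its loop (centre of the 5 mm wire); it hangs down along -z
- brush: bystander: silicone pastry brush on a steel wire handle, 40 mm wide, about 190 mm long, hanging loose by a 27 mm wide wire loop on the second hook counted counter-clockwise (seen from above) from the empty one. Origin at the top of its loop (centre of the 5 mm wire); it hangs down along -z
- turner: bystander: narrow turner with a wooden handle, 44 mm wide, about 190 mm long, hanging loose by a 27 mm wide wire loop on the third hook counted counter-clockwise (seen from above) from the empty one. Origin at the top of its loop (centre of the 5 mm wire); it hangs down along -z
- spoon: bystander: spoon with a wooden handle, 46 mm wide, about 190 mm long, hanging loose by a 27 mm wide wire loop on the fourth hook counted counter-clockwise (seen from above) from the empty one. Origin at the top of its loop (centre of the 5 mm wire); it hangs down along -z
Things that resemble listed ones, but are neither listed nor needed, are in the scene too. What is shaped like the press but blue, red or turquoise is not meant.

How it is judged:
By the outcome, as a careful person would: the job done as asked, in the order asked, and still so for the second after the job is handed in, with the robot touching nothing.
It also fails if it takes over 72 s, if anything falls off the work surface, if the arm or the gripper's body presses on something with over 40 N, if the wrist force passes 120 N, or if a joint passes its speed limit or range.

## Working session

There is one attempt and no reset: what is moved stays moved. The work goes in short steps, Python scripts to look and compute and a tool call to move; the robot and the scene stay as the last step left them, time stands still between calls to the robot, and variables do not carry over. Pictures are saved under pics/ and viewed, and the job is handed in when it is done.

Besides the shell and the picture viewer there is one more tool, called in YAML: its name, and indented under it one key for each argument. arm_command: Moves the arm, as the interface text tells. Its arguments: {"type":"object","properties":{"plan":{"type":"array"},"squeeze":{"type":"number"}},"required":["plan"]}

```bash
ls; mkdir -p pics; cat > h.py <<'E'
import numpy as np, cv2
from scipy.spatial.transform import Rotation as R
from rig import ctrl
def q2R(q): return R.from_quat([q[1],q[2],q[3],q[0]]).as_matrix()
def save(c,name,img=None):
    cv2.imwrite(f'pics/{name}.png',cv2.cvtColor(c['color'] if img is None else img,cv2.COLOR_RGB2BGR))
E
python3 - <<'E'
from h import *
print(ctrl.sense())
for n in ['scene','top','wrist']:
    c=ctrl.capture(n); save(c,n+'0'); print(n,{k:v for k,v in c.items() if k!='color'})
    for q in ['press','bow','head','knob','hook','mat','jar','bowl','whisk','brush','turner','spoon']:
        try: print(q,[(np.round(d['uv']).tolist(),round(d['score'],2)) for d in ctrl.place_of(n,q)])
        except Exception as e: print(q,e)
E
```

```text
pics
{'time_s': 0.0, 'joints': array([-1.44541661e+00,  3.13436538e-01,  1.49844226e+00, -5.39859233e-06,
        1.33100077e+00, -2.23396531e-01]), 'dq': array([-0.00032959, -0.00154647, -0.00150146,  0.00018483, -0.00074562,
       -0.00092959]), 'tau': array([-1.05262712e-03, -4.12266040e+01, -2.59744942e+01, -2.77048666e-04,
        4.00652571e-03,  9.53690119e-06]), 'eef_pos': array([ 179.3670388 , -493.08164944,  192.64004722]), 'ee_rot': array([ 0.12223285,  0.69640223,  0.12314193, -0.69636135]), 'force': array([ 0.33515104,  0.19312666, -0.34441515]), 'wrist_torque': array([-0.02104539, -0.05201755, -0.0375506 ]), 'grip_width': 1.0004451783309205}
scene {'fx': 382.9499415018604, 'fy': 382.9499415018604, 'cx': 278.93392603227613, 'cy': 209.90762064723276, 'xyz': array([1108.06453281, -528.24260158,  735.05790064]), 'orientation': array([0.8073209 , 0.43892555, 0.18392851, 0.34892353])}
press [([308.0, 178.0], 0.73), ([320.0, 200.0], 0.54), ([343.0, 184.0], 0.52), ([292.0, 210.0], 0.43)]
bow [([322.0, 182.0], 0.72), ([340.0, 169.0], 0.72), ([310.0, 166.0], 0.67)]
head [([154.0
[... 908 characters left out ...]
92.0, 125.0], 0.73)]
brush [([257.0, 159.0], 0.56)]
turner [([277.0, 202.0], 0.58), ([168.0, 244.0], 0.36)]
spoon [([331.0, 196.0], 0.42)]
wrist {'fx': 312.8886238237299, 'fy': 312.8886238237299, 'cx': 276.41787310553184, 'cy': 213.17600906796673, 'hand_eye': array([[ 1.12594914e-03,  3.25611990e-01, -9.45502810e-01,
        -1.80358617e+02],
       [ 9.99999195e-01, -9.19704665e-04,  8.74118359e-04,
         6.80843956e-01],
       [-5.84959926e-04, -9.45503033e-01, -3.25612764e-01,
        -8.43990598e+01],
       [ 0.00000000e+00,  0.00000000e+00,  0.00000000e+00,
         1.00000000e+00]])}
press []
bow []
head []
knob []
hook []
mat []
jar []
bowl []
whisk []
brush []
turner []
spoon []
```

```bash
python3 - <<'E'
import cv2
a=cv2.imread('pics/top0.png');cv2.imwrite('pics/top0b.png',cv2.resize(a[90:340,80:460],None,fx=2.1,fy=2.1,interpolation=cv2.INTER_CUBIC))
a=cv2.imread('pics/scene0.png');cv2.imwrite('pics/scene0b.png',cv2.resize(a[110:340,120:420],None,fx=2.6,fy=2.6,interpolation=cv2.INTER_CUBIC))
E
```

```text
(no output)
```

View pics/top0b.png

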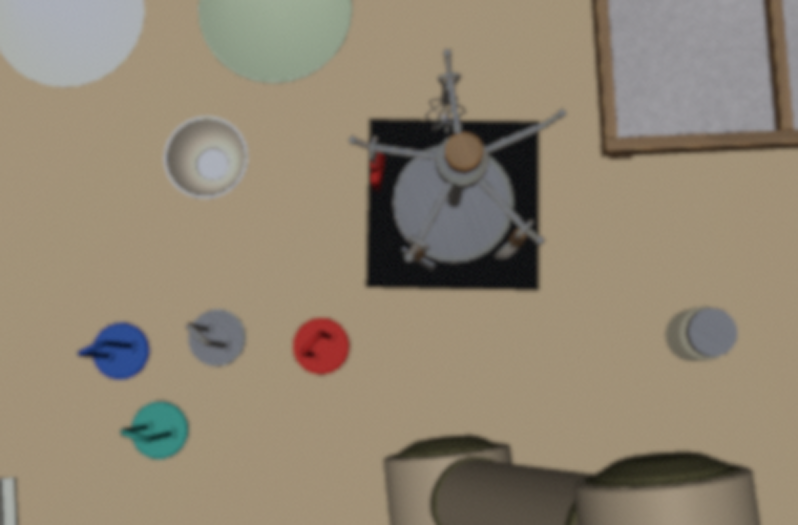

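View pics/scene0b.png

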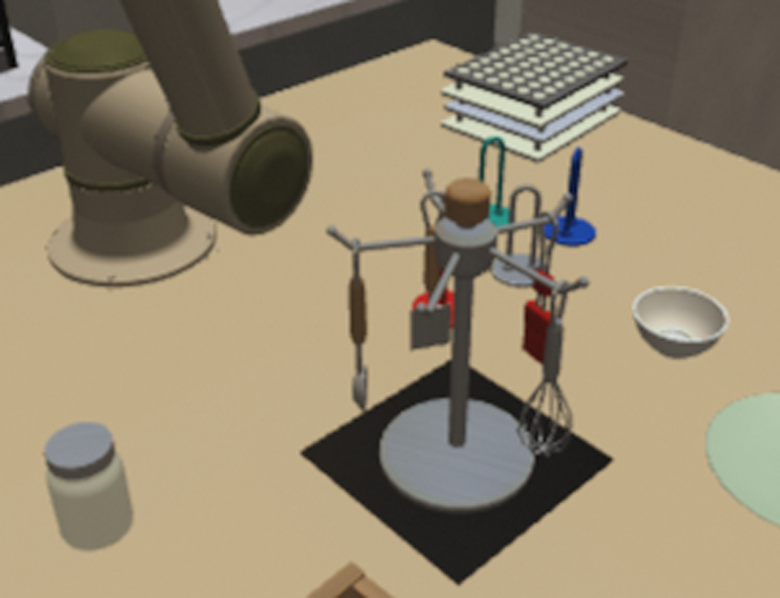

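The top view shows four press-shaped things: blue at about (137,257), turquoise at (156,295), red at (233,254) and grey at (183,251). The grey one is the steel press. The empty hook points up and to the right, towards (348,145).

```bash
cat >> h.py <<'E'
def ray(c,uv,T=None):
    uv=np.asarray(uv,float)
    d=np.array([(uv[0]-c['cx'])/c['fx'],-(uv[1]-c['cy'])/c['fy'],-1.0])
    if 'xyz' in c: o=np.array(c['xyz']); M=q2R(c['orientation'])
    else:
        H=np.array(c['hand_eye']); s=T; Rt=q2R(s['ee_rot']); M=Rt@H[:3,:3]; o=Rt@H[:3,3]+s['eef_pos']
    return o,M@d
def atz(c,uv,z,T=None):
    o,d=ray(c,uv,T); return o+d*(z-o[2])/d[2]
def proj(c,p,T=None):
    if 'xyz' in c: o=np.array(c['xyz']); M=q2R(c['orientation'])
    else:
        H=np.array(c['hand_eye']); s=T; Rt=q2R(s['ee_rot']); M=Rt@H[:3,:3]; o=Rt@H[:3,3]+s['eef_pos']
    q=M.T@(np.asarray(p)-o); return np.array([c['cx']+c['fx']*q[0]/-q[2], c['cy']-c['fy']*q[1]/-q[2]])
def tri(*rs):
    A=0;b=0
    for o,d in rs:
        d=d/np.linalg.norm(d);P=np.eye(3)-np.outer(d,d);A=A+P;b=b+P@o
    return np.linalg.solve(A,b)
E
python3 - <<'E'
from h import *
t=ctrl.capture('top'); 
print('dist',[k for k in t if k not in('color',)])
hsv=cv2.cvtColor(t['color'],cv2.COLOR_RGB2HSV)
im=t['color'].astype(int)
m=(im.max(2)<45).astype(np.uint8); m[:, :240]=0;m[:,350:]=0;m[240:]=0
m=cv2.morphologyEx(m,cv2.MORPH_CLOSE,np.ones((3,3)))
pts=cv2.findNonZero(m); n,l,st,ce=cv2.connectedComponentsWithStats(m); print(st)
r=cv2.minAreaRect(pts); bp=cv2.boxPoints(r); P=np.array([atz(t,p,4) for p in bp]); print('mat',r,P.round(1),P.mean(0).round(1))
for q in ['press','knob','hook','bowl','jar']:
    for d in ctrl.regions_of('top',q):
        mm=d['mask'].astype(np.uint8); e=cv2.minAreaRect(cv2.findNonZero(mm)); col=t['color'][d['mask']].mean(0)
        print(q,round(d['score'],2),np.round(d['uv'],1),np.round(e[0],1),np.round(e[1],1),col.round())
for q,z in [('knob',305),('hook',254),('bow',128),('press',66),('bowl',0),('jar',0)]:
    for d in ctrl.place_of('top',q): print(q,round(d['score'],2),np.round(d['uv'],1),atz(t,d['uv'],z).round(1))
s=ctrl.capture('scene')
for q,z in [('knob',305),('hook',254),('bow',128),('press',66)]:
    for d in ctrl.place_of('scene',q): print('S',q,round(d['score'],2),np.round(d['uv'],1),atz(s,d['uv'],z).round(1))
# silver press disc by colour
sat=hsv[...,1];m=((sat<50)).astype(np.uint8);m[:, :165]=0;m[:,205:]=0;m[:230]=0;m[275:]=0
n,l,st,ce=cv2.connectedComponentsWithStats(m);print(st)
i=1+np.argmax(st[1:,4]);print('disc c',ce[i],st[i], atz(t,ce[i],7).round(1))
c=t['color'][220:280,150:215]; save(t,'press_top',cv2.resize(c,None,fx=9,fy=9,interpolation=cv2.INTER_CUBIC))
c=s['color'][165:225,290:350]; save(t,'press_scene',cv2.resize(c,None,fx=9,fy=9,interpolation=cv2.INTER_CUBIC))
E
```

```text
dist ['fx', 'fy', 'cx', 'cy', 'xyz', 'orientation']
[[     0      0    560    420 232502]
 [   257    148     38     13    376]
 [   300    149     32     10    172]
 [   314    154     21     45    483]
 [   256    164     79     63   1667]]
mat ((295.0, 187.0), (78.0, 78.0), 90.0) [[706.7 140.1   4. ]
 [710.  -80.9   4. ]
 [488.2 -81.1   4. ]
 [484.9 135.5   4. ]] [597.4  28.4   4. ]
press 0.79 [230.1 251.5] [232.3 254.2] [24.7 25.5] [153.  46.  43.]
press 0.73 [138.5 254.9] [135.8 256.8] [27.6 29.7] [ 52.  74. 126.]
press 0.63 [186.1 251.8] [182.5 250. ] [26. 27.] [109. 110. 113.]
press 0.63 [154.5 291.7] [155.  294.5] [26.2 29. ] [ 58. 123. 114.]
press 0.43 [297.1 162.6] [298.6 161.1] [ 97.1 103. ] [106. 100.  94.]
knob 0.96 [299.7 161.4] [304.  164.2] [100.6  97.7] [104.  99.  93.]
knob 0.26 [180.6 247.7] [182. 250.] [26. 28.] [109. 109. 113.]
hook 0.73 [258.4 170. ] [258.5 170.5] [17.  7.] [91. 38. 34.]
hook 0.61 [301.2 164.5] [298.7 161.8] [ 96.7 103. ] [105. 100.  94.]
bowl 0.86 [177.7 166.6] [176.8 164.6] [39.8 36.7] [149. 145. 138.]
jar 0.71 [301.5 164.1] [298.5 161.6] [ 96
[... 602 characters left out ...]
0.82 [407.3 248.5] [ 429.  -284.8    0. ]
jar 0.39 [257.1 161. ] [670.  136.4   0. ]
S knob 0.86 [297.5 189.1] [600.2  17.3 305. ]
S hook 0.79 [284.2 231.1] [644.6 -66.2 254. ]
S bow 0.78 [339.9 165.2] [375.3 473.6 128. ]
S bow 0.64 [309.4 167.3] [313.4 381.8 128. ]
S bow 0.62 [322.4 183.5] [420.7 327.5 128. ]
S press 0.85 [319.2 196.8] [403.8 337.2  66. ]
S press 0.75 [343.  181.6] [391.8 480.4  66. ]
S press 0.61 [379.1 242.2] [684.8 275.1  66. ]
S press 0.59 [306.7 177.5] [281.7 406.5  66. ]
S press 0.44 [290.  211.1] [399.1 202.7  66. ]
[[     0      0    560    420 234566]
 [   169    237     28     28    634]]
disc c [182.61198738 250.329653  ] [169 237  28  28 634] [414.5 336.    7. ]
```

View pics/press_top.png

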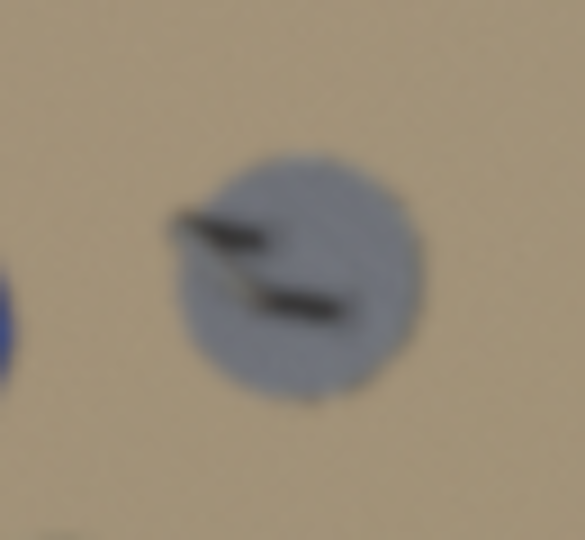

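View pics/press_scene.png

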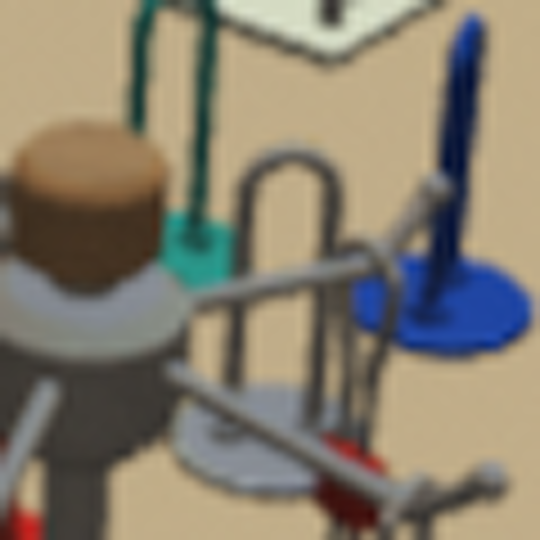

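```bash
cat >> h.py <<'E'
def go(target, yaw=None, axes='y'):
    """print tool-frame shift (m) to the target xyz (mm); yaw = desired dir angle (deg) of tool y (mod 180) in world"""
    s=ctrl.sense(); M=q2R(s['ee_rot']); d=M.T@(np.asarray(target)-s['eef_pos'])/1000
    ty=np.degrees(np.arctan2(M[1,1],M[0,1])); 
    print('tcp',s['eef_pos'].round(1),'toolx',M[:,0].round(3),'y-yaw',round(ty,2),'shift',d.round(4),'F',s['force'].round(1),'g',round(s['grip_width'],3),'t',round(s['time_s'],2),'j6',round(s['joints'][5],2))
    if yaw is not None:
        a=(yaw-ty+90)%180-90; print('world yaw change deg',round(a,2),'-> tool-x turn rad',round(-np.radians(a),4))
E
python3 -c "
from h import *
go([597,22,420],90)
M=q2R(ctrl.sense()['ee_rot']);print(M.round(3))"
```

```text
tcp [ 179.4 -493.4  193.2] toolx [-0. -0. -1.] y-yaw -70.01 shift [-0.2268 -0.3416 -0.5686] F [ 0.6  0.2 -0.4] g 1.0 t 2.8 j6 -0.22
world yaw change deg -19.99 -> tool-x turn rad 0.3488
[[-0.     0.342 -0.94 ]
 [-0.    -0.94  -0.342]
 [-1.     0.     0.   ]]
```

arm_command:
  plan:
    - [-0.03, 0, 0, 0, 1]
    - [-0.05, 0, 0, 0, 1]
    - [-0.05, -0.01, -0.02, 0, 1]
    - [-0.05, -0.03, -0.04, 0, 1]
    - [-0.04, -0.03, -0.05, 0, 1]
    - [0, -0.03, -0.05, 0, 1]
    - [0, -0.03, -0.05, 0, 1]
    - [0, -0.03, -0.05, 0, 1]
    - [0, -0.03, -0.05, 0, 1]
    - [0, -0.03, -0.05, 0, 1]
    - [0, -0.03, -0.05, 0, 1]
    - [0, -0.03, -0.05, 0, 1]

```text
time_s: 4.3
eef_pos: [509.5, -81.4, 402.9]
ee_rot: [0.123, 0.696, 0.123, -0.696]
force: [0.3, -1.3, -0.8]
grip_width: 1.002
```

```bash
python3 -c "
from h import *
go([597,22,415],90)"
```

```text
tcp [509.5 -81.4 402.9] toolx [ 0. -0. -1.] y-yaw -70.02 shift [-0.0121 -0.0673 -0.1176] F [ 0.3 -1.3 -0.8] g 1.002 t 4.3 j6 0.84
world yaw change deg -19.98 -> tool-x turn rad 0.3488
```

arm_command:
  plan:
    - [0, -0.03, -0.04, 0, 1]
    - [0, -0.01, -0.02, 0, 1]
    - [0, 0, 0, 0, 1]
    - [0, 0, 0, 0, 1]

```text
time_s: 4.8
eef_pos: [551.0, -25.7, 402.9]
ee_rot: [-0.123, -0.696, -0.122, 0.696]
force: [-0.1, 0.1, -0.2]
grip_width: 0.997
```

```bash
python3 - <<'E'
from h import *
s=ctrl.sense(); go([597,22,415],90)
w=ctrl.capture('wrist'); save(w,'w1')
for q,z in [('knob',305),('hook',254)]:
    for d in ctrl.place_of('wrist',q): print(q,round(d['score'],2),np.round(d['uv'],1),atz(w,d['uv'],z,s).round(1))
t=ctrl.capture('top'); save(t,'t1')
E
```

```text
tcp [551.  -25.7 402.9] toolx [ 0. -0. -1.] y-yaw -70.05 shift [-0.0122 -0.0291 -0.0595] F [-0.1  0.1 -0.2] g 0.997 t 4.8 j6 0.96
world yaw change deg -19.95 -> tool-x turn rad 0.3482
knob 0.84 [237.2 132.8] [597.8  27.  305. ]
hook 0.81 [342.9 116.8] [643.1 -63.7 254. ]
```

View pics/w1.png

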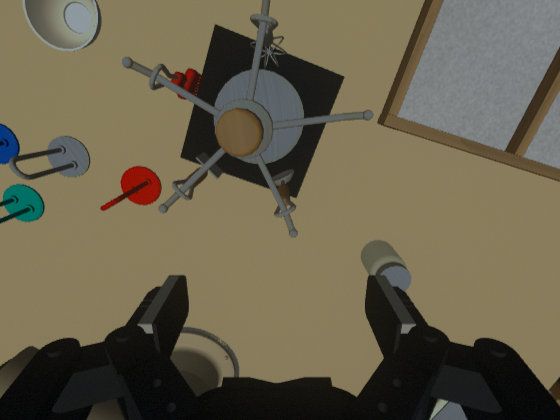

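```bash
python3 - <<'E'
from h import *
s=ctrl.sense(); w=ctrl.capture('wrist'); im=w['color']
hsv=cv2.cvtColor(im,cv2.COLOR_RGB2HSV)
# mat corners
g=im.astype(int).max(2); m=(g<60).astype(np.uint8)
sub=np.zeros_like(m); sub[10:215,170:355]=m[10:215,170:355]
n,l,st,ce=cv2.connectedComponentsWithStats(cv2.morphologyEx(sub,cv2.MORPH_CLOSE,np.ones((3,3))))
print(st[st[:,4]>60])
hull=cv2.convexHull(cv2.findNonZero(np.isin(l,[i for i in range(1,n) if st[i,4]>400]).astype(np.uint8)))
ap=cv2.minEnclosingTriangle
q=cv2.approxPolyN(hull,4).reshape(-1,2) if hasattr(cv2,'approxPolyN') else cv2.approxPolyDP(hull,6,True).reshape(-1,2)
P=np.array([atz(w,p,4,s) for p in q]);print(q,P.round(1),P.mean(0).round(1))
e=P-np.roll(P,1,0);print(np.linalg.norm(e,axis=1).round(1),(np.degrees(np.arctan2(e[:,1],e[:,0]))%90).round(1))
for c in [(239,132)]:
    pass
kh=hsv[118:150,222:262];print(hsv[125,239],hsv[90,300],hsv[60,90])
c=im[90:170,190:390]; save(w,'w1k',cv2.resize(c,None,fx=4,fy=4,interpolation=cv2.INTER_CUBIC))
E
```

```text
[[     0      0    560    420 224819]
 [   258     22     86     96   2974]
 [   188     25     68     82   2761]
 [   179     74      9     15     63]
 [   181    104     40     60   1497]
 [   265    123     61     83   1848]
 [   209    152     61     36    964]
 [   188    171     19     28     96]]
[[293 205]
 [180 162]
 [203 -38]
 [343  77]] [[469.7 -89.7   4. ]
 [476.2 137.2   4. ]
 [787.7 179.9   4. ]
 [712.2 -88.    4. ]] [611.5  34.8   4. ]
[242.5 226.9 314.4 278.4] [ 0.4 88.4  7.8 74.3]
[ 18 115 111] [45 20 25] [ 23  83 136]
```

View pics/w1k.png

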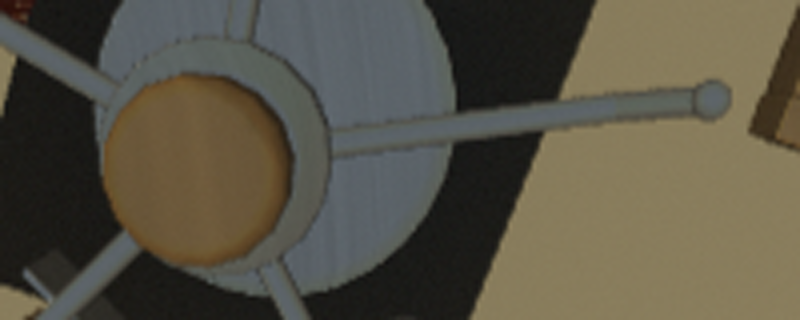

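```bash
python3 - <<'E'
from h import *
s=ctrl.sense(); w=ctrl.capture('wrist')
f=lambda x,y:(x/4+190,y/4+90)
for n,p,z in [('knobtop',(198,171),320),('knobmid',(198,171),305),('hub',(215,155),282),('ball',(711,100),271)]: print(n,atz(w,f(*p),z,s).round(1))
for p in [(215,25),(344,77),(292.5,203),(181,158)]: print(atz(w,p,4,s).round(1))
E
```

```text
knobtop [600.3  23.9 320. ]
knobmid [598.6  25.2 305. ]
hub [600.8  24.4 282. ]
ball [652.1 -81.9 271. ]
[712.5 138.9   4. ]
[712.8 -89.5   4. ]
[473.2 -87.2   4. ]
[484.1 137.4   4. ]
```

```bash
python3 -c "
from h import *
go([600,24,402.9],90)"
```

```text
tcp [551.1 -25.5 403. ] toolx [ 0. -0. -1.] y-yaw -70.06 shift [ 0.0001 -0.0299 -0.0629] F [ 0.9 -0.  -0.5] g 1.0 t 5.1 j6 0.96
world yaw change deg -19.94 -> tool-x turn rad 0.348
```

arm_command:
  plan:
    - [0, -0.015, -0.0315, 0, 1]
    - [0, -0.015, -0.0315, 0, 1]
    - [0, 0, 0, -0.15, 1]
    - [0, 0, 0, -0.17, 1]
    - [0, 0, 0, -0.18, 1]
    - [0, 0, 0, -0.18, 1]
    - [0, 0, 0, -0.18, 1]
    - [0, 0, 0, -0.18, 1]
    - [0, 0, 0, -0.18, 1]
    - [0, 0, 0, -0.18, 1]
    - [0, 0, 0, -0.18, 1]
    - [0, 0, 0, -0.18, 1]

```text
time_s: 6.6
eef_pos: [600.2, 24.4, 402.8]
ee_rot: [0.616, 0.347, 0.616, -0.347]
force: [-0.3, -0.3, -0.4]
grip_width: 1.003
```

arm_command:
  plan:
    - [0, 0, 0, -0.1, 1]
    - [0, 0, 0, 0, 1]
    - [0, 0, 0, 0, 1]

```text
time_s: 6.98
eef_pos: [600.2, 24.5, 402.8]
ee_rot: [0.631, 0.319, 0.631, -0.319]
force: [-0.4, -0.4, 0.4]
grip_width: 1.001
```

```bash
python3 - <<'E'
from h import *
s=ctrl.sense();go([600,24,287],90)
w=ctrl.capture('wrist'); save(w,'w2')
for q,z in [('knob',305),('hook',254)]:
    for d in ctrl.place_of('wrist',q): print(q,round(d['score'],2),np.round(d['uv'],1),atz(w,d['uv'],z,s).round(1))
E
```

```text
tcp [600.2  24.5 402.8] toolx [ 0. -0. -1.] y-yaw 36.43 shift [ 0.1158 -0.0005  0.0003] F [-0.4 -0.4  0.4] g 1.001 t 6.97 j6 -0.79
world yaw change deg 53.57 -> tool-x turn rad -0.9349
knob 0.56 [276.8 201.2] [601.1  24.5 305. ]
hook 0.66 [258.4 264.6] [639.2 -63.4 254. ]
```

View pics/w2.png

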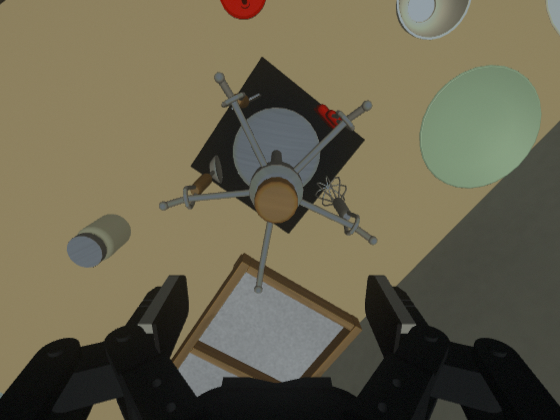

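The wrist picture has the knob centred at (276,200) and the empty hook below it, ending at (258,289). I'll descend and grip the knob.

arm_command:
  plan:
    - [0.03, 0, 0, 0, 1]
    - [0.03, 0, 0, 0, 1]
    - [0.03, 0, 0, 0, 1]
    - [0.02, 0, 0, 0, 1]
    - [0.006, 0, 0, 0, 1]
    - [0, 0, 0, 0, 0.3]
    - [0, 0, 0, 0, 0.3]
    - [0, 0, 0, 0, 0.3]
    - [0, 0, 0, 0, 0.3]
    - [0, 0, 0, 0, 0.3]
    - [0, 0, 0, 0, 0.3]
  squeeze: 30

```text
time_s: 8.5
eef_pos: [600.3, 24.7, 286.8]
ee_rot: [0.632, 0.318, 0.632, -0.318]
force: [-0.0, -0.4, 0.6]
grip_width: 0.299
```

```bash
python3 - <<'E'
from h import *
s=ctrl.sense();go([600,24,287],90); print(s['wrist_torque'])
w=ctrl.capture('wrist'); save(w,'w3')
c=ctrl.capture('scene'); save(c,'s3',cv2.resize(c['color'][100:300,200:400],None,fx=3,fy=3))
E
```

```text
tcp [600.3  24.7 286.8] toolx [ 0. -0. -1.] y-yaw 36.56 shift [-0.0002 -0.0006  0.0004] F [-0.  -0.4  0.6] g 0.299 t 8.5 j6 -0.79
world yaw change deg 53.44 -> tool-x turn rad -0.9328
[-0.05826782 -0.05389505  0.04721023]
```

View pics/w3.png

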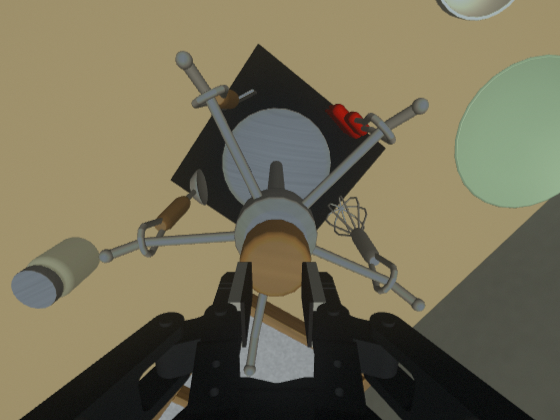

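View pics/s3.png

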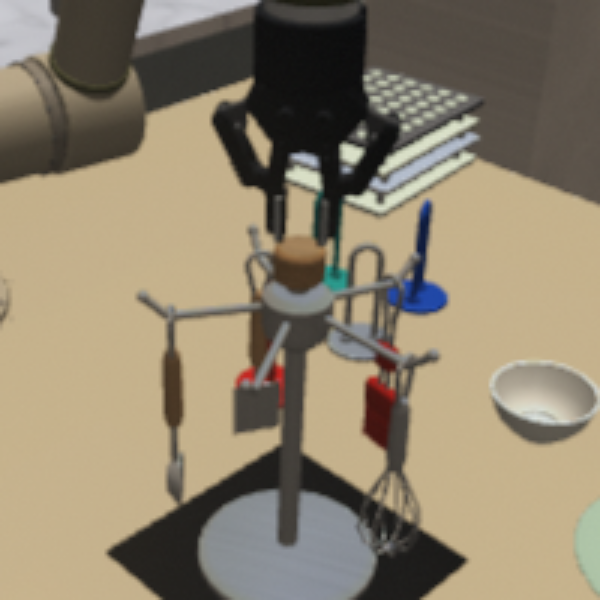

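```bash
python3 - <<'E'
from h import *
s=ctrl.sense();w=ctrl.capture('wrist');c=ctrl.capture('scene')
for p in [(600,24,320),(600,24,305),(600,24,290),(600,24,282),s['eef_pos'],s['eef_pos']+[0,0,19]]: print(np.round(p),proj(w,p,s).round(),((proj(c,p)-[200,100])*3).round())
E
```

```text
[600  24 320] [275. 272.] [299. 247.]
[600  24 305] [275. 259.] [298. 264.]
[600  24 290] [275. 248.] [298. 281.]
[600  24 282] [275. 243.] [297. 290.]
[600.  25. 287.] [276. 245.] [298. 285.]
[600.  25. 306.] [276. 259.] [299. 263.]
```

The fingers closed without touching the knob. Both pictures show the tips at about z 325, roughly 40 mm above the reported TCP. I'll open, go down in small steps and look again.

arm_command:
  plan:
    - [0, 0, 0, 0, 0.8]
    - [0, 0, 0, 0, 0.8]
    - [0, 0, 0, 0, 0.8]
    - [0.01, 0, 0, 0, 0.8]
    - [0.01, 0, 0, 0, 0.8]
    - [0, 0, 0, 0, 0.8]

```text
time_s: 9.45
eef_pos: [599.8, 24.7, 265.5]
ee_rot: [0.631, 0.318, 0.632, -0.318]
force: [-0.2, 0.1, 0.1]
grip_width: 0.803
```

```bash
python3 - <<'E'
from h import *
s=ctrl.sense();go([600,24,287],90)
w=ctrl.capture('wrist'); save(w,'w4')
c=ctrl.capture('scene'); save(c,'s4',cv2.resize(c['color'][100:250,220:370],None,fx=4,fy=4,interpolation=cv2.INTER_CUBIC))
M=q2R(s['ee_rot'])
for z in [345,335,325,315,305]:
  for sg in (-1,1):
    p=s['eef_pos']+M[:,1]*sg*34; p[2]=z; print(z,sg,proj(w,p,s).round(),((proj(c,p)-[220,100])*4).round())
E
```

```text
tcp [599.8  24.7 265.5] toolx [-0.002  0.    -1.   ] y-yaw 36.55 shift [-0.0215 -0.0003  0.0007] F [-0.2  0.1  0.1] g 0.803 t 9.45 j6 -0.79
world yaw change deg 53.45 -> tool-x turn rad -0.9328
345 -1 [189. 330.] [260. 283.]
345 1 [362. 331.] [383. 294.]
335 -1 [195. 314.] [260. 299.]
335 1 [356. 315.] [382. 310.]
325 -1 [200. 300.] [260. 315.]
325 1 [351. 301.] [381. 326.]
315 -1 [205. 288.] [259. 331.]
315 1 [346. 288.] [380. 342.]
305 -1 [209. 277.] [259. 346.]
305 1 [342. 278.] [379. 357.]
```

View pics/w4.png

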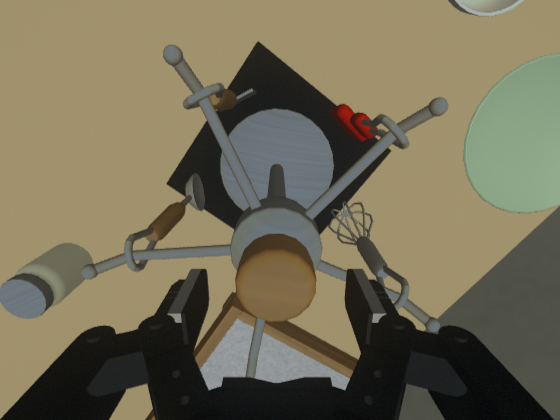

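View pics/s4.png

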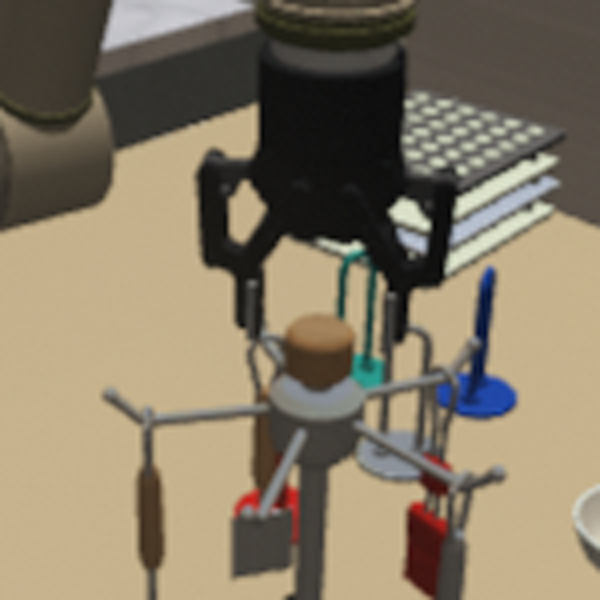

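arm_command:
  plan:
    - [0.01, 0, 0, 0, 0.8]
    - [0.008, 0, 0, 0, 0.8]
    - [0, 0, 0, 0, 0.8]
    - [0, 0, 0, 0, 0.35]
    - [0, 0, 0, 0, 0.35]
    - [0, 0, 0, 0, 0.35]
    - [0, 0, 0, 0, 0.35]
    - [0, 0, 0, 0, 0.35]
  squeeze: 30

```text
time_s: 10.55
eef_pos: [599.6, 24.0, 249.3]
ee_rot: [0.631, 0.317, 0.632, -0.319]
force: [-4.3, -2.3, 2.7]
grip_width: 0.455
```

```bash
python3 - <<'E'
from h import *
s=ctrl.sense();go([600,24,287],90)
w=ctrl.capture('wrist'); save(w,'w5')
c=ctrl.capture('scene'); save(c,'s5',cv2.resize(c['color'][100:250,220:370],None,fx=4,fy=4,interpolation=cv2.INTER_CUBIC))
E
```

```text
tcp [599.6  24.  249.3] toolx [-0.001 -0.001 -1.   ] y-yaw 36.53 shift [-0.0377  0.0002  0.0003] F [-4.3 -2.3  2.7] g 0.455 t 10.55 j6 -0.79
world yaw change deg 53.47 -> tool-x turn rad -0.9332
```

View pics/s5.png

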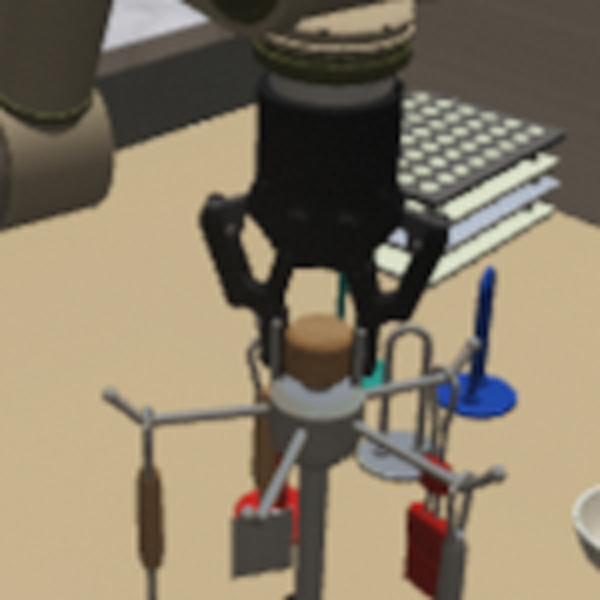

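View pics/w5.png

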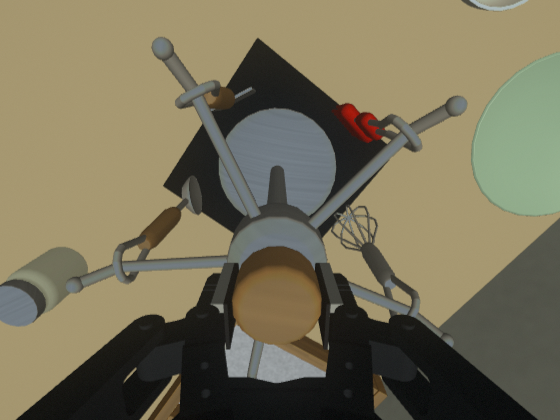

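The knob is gripped at 0.455, which is 40 mm. I'll turn it clockwise.

arm_command:
  plan:
    - [0, 0, 0, 0.03, 0.35]
    - [0, 0, 0, 0.06, 0.35]
    - [0, 0, 0, 0.09, 0.35]
    - [0, 0, 0, 0.09, 0.35]
    - [0, 0, 0, 0.09, 0.35]
    - [0, 0, 0, 0.09, 0.35]
    - [0, 0, 0, 0.09, 0.35]
    - [0, 0, 0, 0.09, 0.35]
    - [0, 0, 0, 0.09, 0.35]
    - [0, 0, 0, 0.09, 0.35]
    - [0, 0, 0, 0.09, 0.35]
    - [0, 0, 0, 0.09, 0.35]

```text
time_s: 12.15
eef_pos: [598.1, 23.9, 249.3]
ee_rot: [-0.403, -0.579, -0.404, 0.582]
force: [-15.3, -3.9, 5.5]
grip_width: 0.452
```

arm_command:
  plan:
    - [0, 0, 0, 0.09, 0.35]
    - [0, 0, 0, 0.09, 0.35]
    - [0, 0, 0, 0.09, 0.35]
    - [0, 0, 0, 0.09, 0.35]
    - [0, 0, 0, 0.09, 0.35]
    - [0, 0, 0, 0.09, 0.35]
    - [0, 0, 0, 0.09, 0.35]
    - [0, 0, 0, 0.09, 0.35]
    - [0, 0, 0, 0.09, 0.35]
    - [0, 0, 0, 0.07, 0.35]
    - [0, 0, 0, 0.04, 0.35]
    - [0, 0, 0, 0, 0.35]

```text
time_s: 13.65
eef_pos: [597.1, 24.9, 249.3]
ee_rot: [-0.105, -0.697, -0.106, 0.702]
force: [-22.0, -0.2, 6.2]
grip_width: 0.454
```

```bash
python3 - <<'E'
from h import *
s=ctrl.sense();go([600,24,287],90)
w=ctrl.capture('wrist'); save(w,'w6')
c=ctrl.capture('scene'); save(c,'s6',cv2.resize(c['color'][100:300,200:400],None,fx=3,fy=3,interpolation=cv2.INTER_CUBIC))
E
```

```text
tcp [597.1  24.9 249.3] toolx [-0.008  0.    -1.   ] y-yaw -72.9 shift [-0.0377  0.0016 -0.0022] F [-22.   -0.2   6.2] g 0.454 t 13.65 j6 1.12
world yaw change deg -17.1 -> tool-x turn rad 0.2984
```

View pics/w6.png

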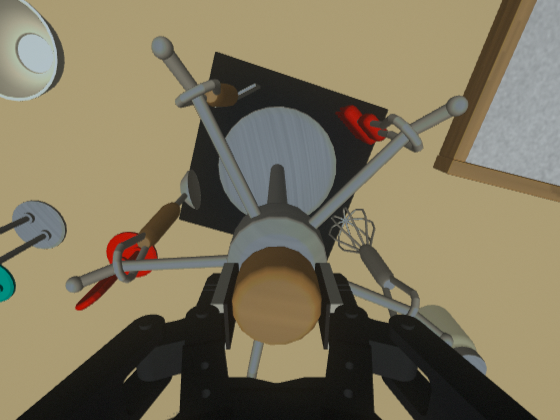

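View pics/s6.png

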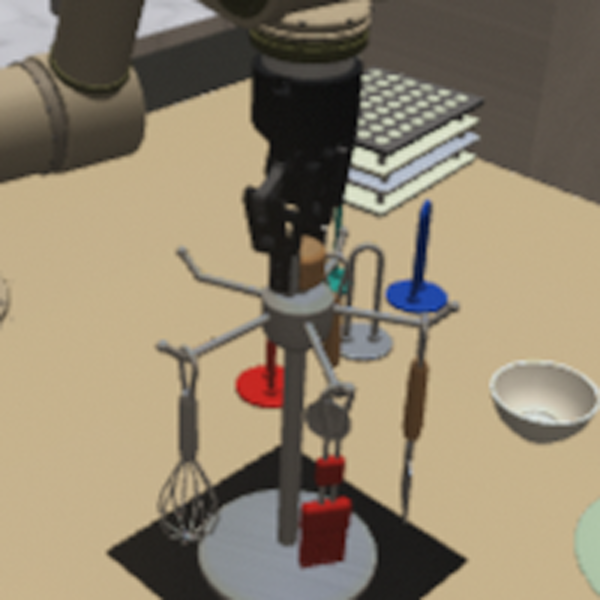

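arm_command:
  plan:
    - [0, 0, 0.001, 0.05, 0.35]
    - [0, 0, 0.001, 0.05, 0.35]
    - [0, 0, 0.001, 0, 0.35]
    - [0, 0, 0, 0, 0.35]
    - [0, 0, 0, 0, 0.55]
    - [0, 0, 0, 0, 0.7]
    - [0, 0, 0, 0, 0.8]
    - [-0.01, 0, 0, 0, 0.8]
    - [-0.03, 0, 0, 0, 0.8]
    - [-0.05, 0, 0, 0, 0.8]
    - [-0.05, 0, 0, 0, 0.8]
    - [0, 0, 0, 0, 0.8]

```text
time_s: 15.25
eef_pos: [597.9, 23.8, 393.5]
ee_rot: [0.071, 0.707, 0.069, -0.701]
force: [1.0, -0.7, -0.5]
grip_width: 0.8
```

```bash
python3 - <<'E'
from h import *
s=ctrl.sense();go([600,24,287],90)
w=ctrl.capture('wrist'); save(w,'w7')
for q,z in [('knob',305),('hook',254)]:
    for d in ctrl.place_of('wrist',q): print(q,round(d['score'],2),np.round(d['uv'],1),atz(w,d['uv'],z,s).round(1))
c=ctrl.capture('scene'); save(c,'s7',cv2.resize(c['color'][100:300,200:400],None,fx=3,fy=3,interpolation=cv2.INTER_CUBIC))
E
```

```text
tcp [597.9  23.8 393.5] toolx [ 0.008 -0.001 -1.   ] y-yaw -78.61 shift [ 1.065e-01 -1.000e-04 -1.200e-03] F [ 1.  -0.7 -0.5] g 0.8 t 15.25 j6 1.22
world yaw change deg -11.39 -> tool-x turn rad 0.1988
knob 0.73 [274.4 206. ] [597.1  24.9 305. ]
hook 0.64 [262.5 272.5] [500.1  19.7 254. ]
hook 0.36 [348.9 124.6] [678.5 -33.6 254. ]
```

View pics/w7.png

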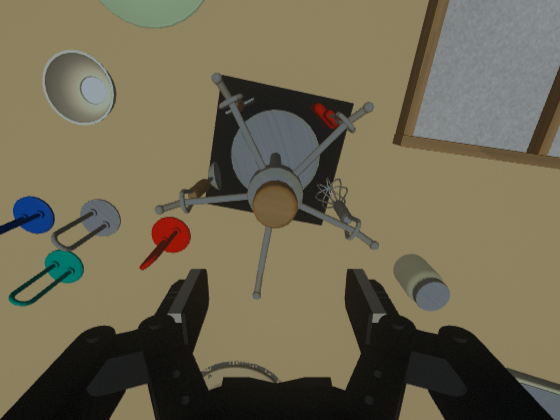

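View pics/s7.png

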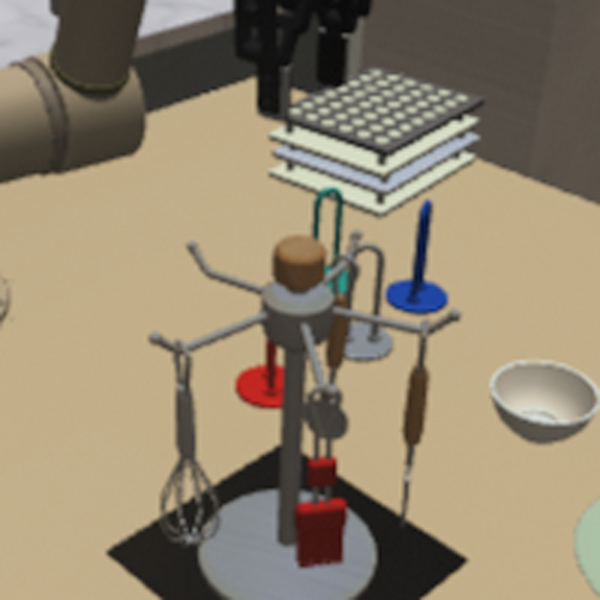

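```bash
cat >> h.py <<'E'
def circ(im,uv,r=9,k=5):
    pass
E
python3 - <<'E'
from h import *
s=ctrl.sense(); s=ctrl.sense(); w=ctrl.capture('wrist'); s=ctrl.sense(); im=w['color']
B=[(257,295),(375,244),(369,107),(217,77),(159,210)]
tiles=[cv2.resize(im[v-12:v+13,u-12:u+13],(250,250),interpolation=cv2.INTER_CUBIC) for u,v in B]
tiles.append(cv2.resize(im[170:240,240:310],(250,250),interpolation=cv2.INTER_CUBIC))
save(w,'balls',np.vstack([np.hstack(tiles[:3]),np.hstack(tiles[3:])]))
P=np.array([atz(w,b,271,s) for b in B]);c=P.mean(0);print(P.round(1),c.round(1))
d=P-c;print(np.linalg.norm(d,axis=1).round(1),np.degrees(np.arctan2(d[:,1],d[:,0])).round(1))
t=ctrl.capture('top');save(t,'t7',cv2.resize(t['color'][90:250,220:370],None,fx=4,fy=4,interpolation=cv2.INTER_CUBIC))
E
```

```text
[[481.4  22.2 271. ]
 [566.6 -87.  271. ]
 [694.9 -41.4 271. ]
 [692.4  95.8 271. ]
 [559.4 136.  271. ]] [598.9  25.1 271. ]
[117.6 116.7 116.7 117.2 117.7] [-178.6 -106.1  -34.7   37.1  109.6]
```

View pics/balls.png

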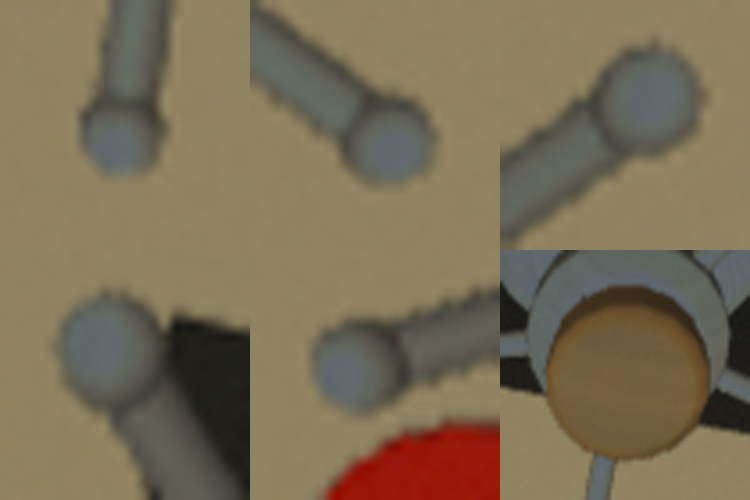

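View pics/t7.png

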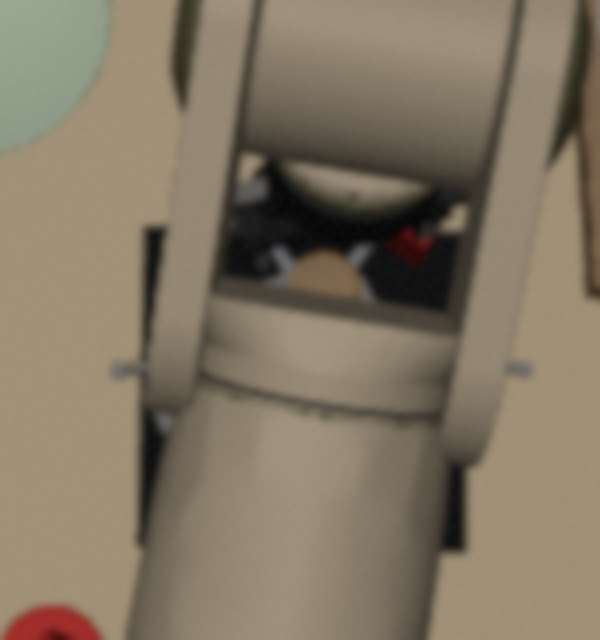

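arm_command:
  plan:
    - [0, -0.025, 0.009, 0, 0.9]
    - [0, -0.049, 0.017, 0, 0.9]
    - [0, -0.049, 0.017, 0, 0.9]
    - [0, -0.049, 0.017, 0, 0.9]
    - [0, -0.049, 0.017, 0, 0.9]
    - [0, -0.049, 0.017, 0, 0.9]
    - [0, -0.049, 0.017, 0, 0.9]
    - [0, -0.023, 0.007, 0, 0.9]
    - [0, 0, 0, -0.17, 0.9]
    - [0, 0, 0, -0.18, 0.9]
    - [0, 0, 0, -0.18, 0.9]
    - [0, 0, 0, -0.18, 0.9]

```text
time_s: 17.05
eef_pos: [414.0, 335.8, 388.2]
ee_rot: [-0.312, -0.634, -0.312, 0.635]
force: [0.1, -0.2, -1.0]
grip_width: 0.903
```

arm_command:
  plan:
    - [0, 0, 0, -0.18, 0.9]
    - [0.01, 0, 0, -0.18, 0.9]
    - [0.02, 0, 0, -0.18, 0.9]
    - [0.02, 0, 0, -0.18, 0.9]
    - [0.02, 0, 0, -0.18, 0.9]
    - [0.02, 0, 0, -0.18, 0.9]
    - [0.02, 0, 0, -0.18, 0.9]
    - [0.02, 0, 0, -0.18, 0.9]
    - [0.02, 0, 0, -0.07, 0.9]
    - [0, 0, 0, 0, 0.9]
    - [0, 0, 0, 0, 0.9]

```text
time_s: 18.42
eef_pos: [414.3, 336.0, 239.5]
ee_rot: [0.661, 0.251, 0.661, -0.25]
force: [0.3, 0.3, 0.7]
grip_width: 0.899
```

```bash
python3 - <<'E'
from h import *
s=ctrl.sense();go([415,336,287],49)
w=ctrl.capture('wrist'); save(w,'w8')
for q,z in [('press',66),('bow',128)]:
    for d in ctrl.place_of('wrist',q): print(q,round(d['score'],2),np.round(d['uv'],1),atz(w,d['uv'],z,s).round(1))
E
```

```text
tcp [414.3 336.  239.5] toolx [ 0.001  0.    -1.   ] y-yaw 48.5 shift [-0.0475  0.0005  0.0005] F [0.3 0.3 0.7] g 0.899 t 18.43 j6 -0.38
world yaw change deg 0.5 -> tool-x turn rad -0.0087
press 0.92 [352.   96.1] [398.1 457.8  66. ]
press 0.85 [275.1 182.4] [414.1 334.7  66. ]
press 0.64 [248.8  54.6] [296.7 402.9  66. ]
press 0.63 [185.7 245.6] [400.7 198.5  66. ]
bow 0.92 [274.7 198.5] [414.9 333.7 128. ]
bow 0.83 [171.9 276.4] [407.  195.1 128. ]
bow 0.82 [242.   42.3] [295.9 402.9 128. ]
```

View pics/w8.png

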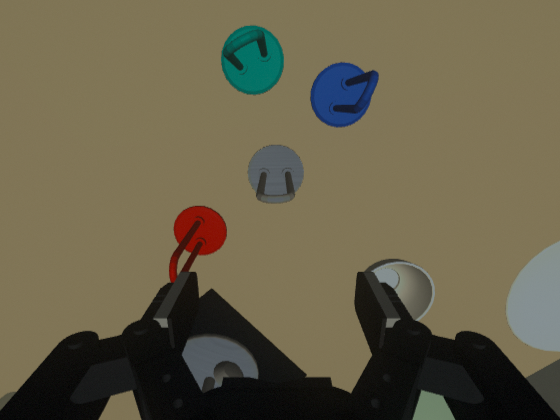

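Candidates in the wrist view are turquoise at (252,60), blue at (342,94), red at (200,230) and plain grey steel at (275,175). The grey steel one fits the description. I'll enlarge it to confirm before reaching.

```bash
python3 - <<'E'
from h import *
s=ctrl.sense(); w=ctrl.capture('wrist'); save(w,'w8p',cv2.resize(w['color'][135:215,225:325],None,fx=8,fy=7.5,interpolation=cv2.INTER_CUBIC))
M=q2R(s['ee_rot'])
im=w['color'].copy(); im=cv2.resize(im[135:215,225:325],None,fx=8,fy=8,interpolation=cv2.INTER_CUBIC)
for z in (0,):pass
c=np.array([414.3,336,0]);yd=np.array([np.cos(np.radians(48.5)),np.sin(np.radians(48.5)),0])
for sg in (-16,16):
  for z in (7,112):
    p=c+yd*sg;p[2]=z;print(sg,z,((proj(w,p,s)-[225,135])*[8,7.5]).round())
E
```

```text
-16 7 [312. 274.]
-16 112 [282. 429.]
16 7 [503. 274.]
16 112 [534. 429.]
```

View pics/w8p.png

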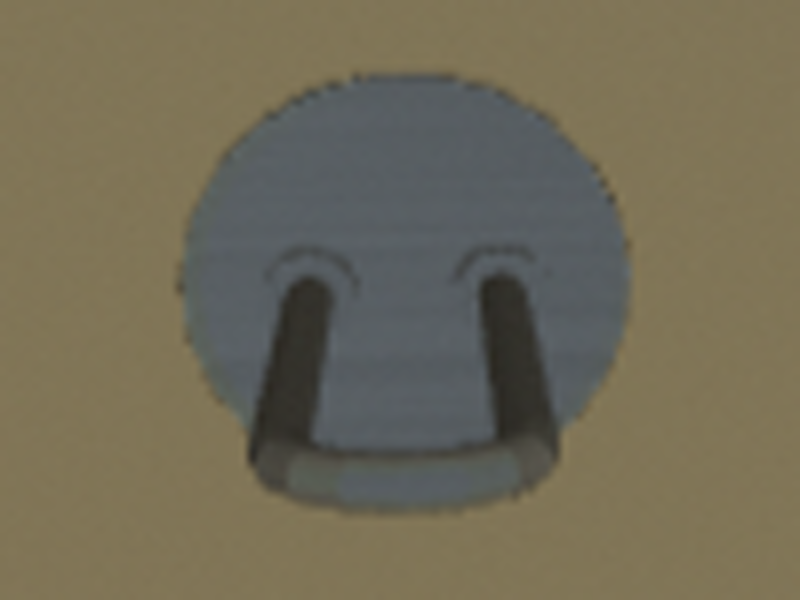

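arm_command:
  plan:
    - [0.03, 0, 0.001, -0.035, 0.9]
    - [0.04, 0, 0, 0, 0.9]
    - [0.04, 0, 0, 0, 0.9]
    - [0.035, 0, 0, 0, 0.9]
    - [0.02, 0, 0, 0, 0.9]
    - [0, 0, 0, 0, 0.9]
    - [0, 0, 0, 0, 0.9]

```text
time_s: 19.5
eef_pos: [415.5, 335.5, 74.9]
ee_rot: [0.666, 0.239, 0.665, -0.238]
force: [0.6, -0.1, 0.3]
grip_width: 0.904
```

```bash
python3 - <<'E'
from h import *
s=ctrl.sense();go([414,335.5,45],50)
w=ctrl.capture('wrist'); save(w,'w9')
c=ctrl.capture('scene'); save(c,'s9',cv2.resize(c['color'][100:250,240:390],None,fx=4,fy=4,interpolation=cv2.INTER_CUBIC))
E
```

```text
tcp [415.5 335.5  74.9] toolx [ 0.002  0.001 -1.   ] y-yaw 50.58 shift [ 0.0299 -0.001  -0.0012] F [ 0.6 -0.1  0.3] g 0.904 t 19.5 j6 -0.42
world yaw change deg -0.58 -> tool-x turn rad 0.0102
```

View pics/w9.png

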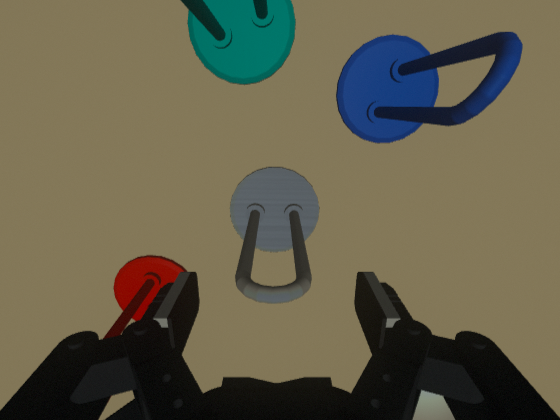

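View pics/s9.png

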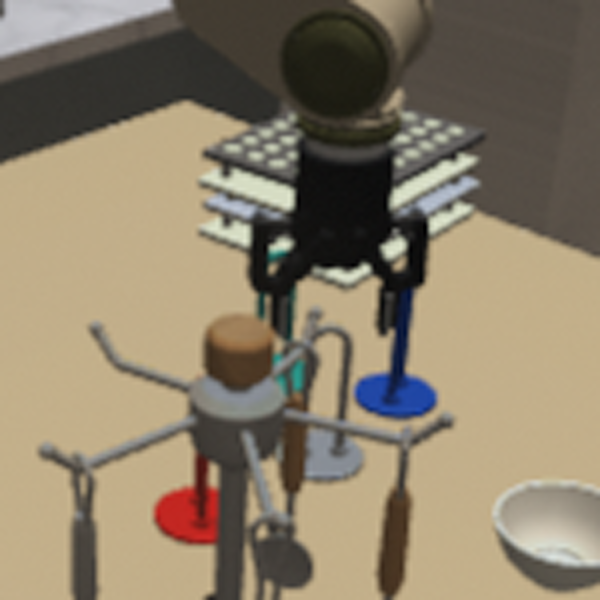

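arm_command:
  plan:
    - [0.015, -0.001, 0, 0, 0.9]
    - [0.014, 0, 0, 0, 0.9]
    - [0, 0, 0, 0, 0.9]
    - [0, 0, 0, 0, 0.3]
    - [0, 0, 0, 0, 0.3]
    - [0, 0, 0, 0, 0.3]
    - [0, 0, 0, 0, 0.3]
    - [0, 0, 0, 0, 0.3]
    - [0, 0, 0, 0, 0.3]
  squeeze: 50

```text
time_s: 20.72
eef_pos: [414.5, 334.5, 45.3]
ee_rot: [0.666, 0.239, 0.665, -0.238]
force: [-1.6, -2.0, 5.0]
grip_width: 0.446
```

```bash
python3 - <<'E'
from h import *
s=ctrl.sense();go([414,335.5,45],50)
w=ctrl.capture('wrist'); save(w,'w10')
c=ctrl.capture('scene'); save(c,'s10',cv2.resize(c['color'][100:250,240:390],None,fx=4,fy=4,interpolation=cv2.INTER_CUBIC))
E
```

```text
tcp [414.5 334.5  45.3] toolx [ 0.001  0.    -1.   ] y-yaw 50.59 shift [ 0.0003  0.0004 -0.001 ] F [-1.6 -2.   5. ] g 0.446 t 20.73 j6 -0.42
world yaw change deg -0.59 -> tool-x turn rad 0.0104
```

View pics/w10.png

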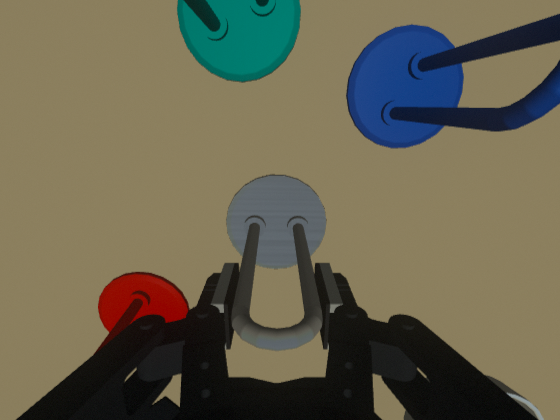

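View pics/s10.png

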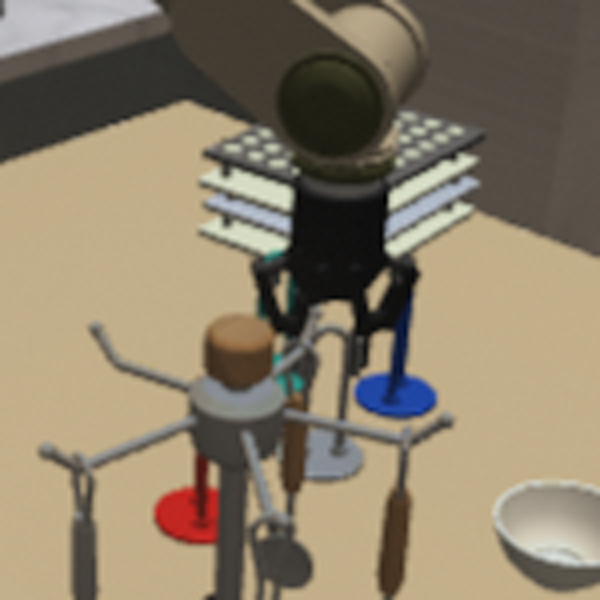

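Grasped at 0.446, with both legs between the pads in the picture. I'll lift it, then turn it and carry it to the outside of the hook.

arm_command:
  plan:
    - [-0.01, 0, 0, 0, 0.3]
    - [-0.03, 0, 0, 0, 0.3]
    - [-0.04, 0, 0, 0, 0.3]
    - [-0.04, 0, 0, 0, 0.3]
    - [-0.03, 0, 0, 0, 0.3]
    - [-0.022, 0, 0, -0.08, 0.3]
    - [0, 0, 0, -0.15, 0.3]
    - [0, 0, 0, -0.16, 0.3]
    - [0, 0, 0, -0.16, 0.3]
    - [0, 0, 0, -0.11, 0.3]
    - [0, 0, 0, -0.052, 0.3]
    - [0, 0, 0, 0, 0.3]

```text
time_s: 22.32
eef_pos: [414.1, 334.4, 216.9]
ee_rot: [0.707, -0.008, 0.707, 0.008]
force: [0.1, 0.5, -1.7]
grip_width: 0.45
```

```bash
python3 - <<'E'
from h import *
s=ctrl.sense();go([389,20,217],91.4)
w=ctrl.capture('wrist'); save(w,'w11')
E
```

```text
tcp [414.1 334.4 216.9] toolx [-0. -0. -1.] y-yaw 91.36 shift [-1.000e-04 -3.137e-01 -3.250e-02] F [ 0.1  0.5 -1.7] g 0.45 t 22.32 j6 -1.14
world yaw change deg 0.04 -> tool-x turn rad -0.0007
```

View pics/w11.png

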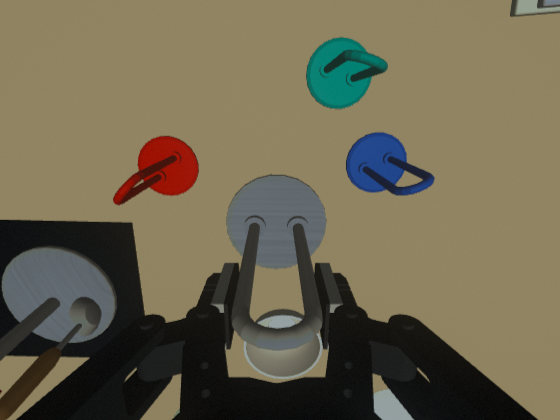

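arm_command:
  plan:
    - [0, -0.02, -0.005, 0, 0.3]
    - [0, -0.04, -0.007, 0, 0.3]
    - [0, -0.05, -0.007, 0, 0.3]
    - [0, -0.05, -0.007, 0, 0.3]
    - [0, -0.05, -0.007, 0, 0.3]
    - [0, -0.05, 0, 0, 0.3]
    - [0, -0.035, 0, 0, 0.3]
    - [0, -0.019, 0, 0, 0.3]
    - [0, 0, 0, 0, 0.3]
    - [0, 0, 0, 0, 0.3]

```text
time_s: 23.62
eef_pos: [388.8, 20.3, 216.8]
ee_rot: [0.707, -0.008, 0.707, 0.009]
force: [-0.3, 0.1, -2.7]
grip_width: 0.447
```

```bash
python3 - <<'E'
from h import *
s=ctrl.sense();go([501,22.6,217],91.4)
w=ctrl.capture('wrist'); save(w,'w12')
c=ctrl.capture('scene'); save(c,'s12',cv2.resize(c['color'][100:300,180:380],None,fx=3,fy=3,interpolation=cv2.INTER_CUBIC))
for p in [(481.4,22.2,271),(499,22.6,254),(571,24.4,266)]: print(p,proj(w,p,s).round(),((proj(c,p)-[180,100])*3).round())
b=s['eef_pos']+[0,0,82.7];print(b,proj(w,b,s).round(),((proj(c,b)-[180,100])*3).round())
E
```

```text
tcp [388.8  20.3 216.8] toolx [ 0.  0. -1.] y-yaw 91.38 shift [-0.0002 -0.0004  0.1122] F [-0.3  0.1 -2.7] g 0.447 t 23.62 j6 -1.85
world yaw change deg 0.02 -> tool-x turn rad -0.0004
(481.4, 22.2, 271) [276. 435.] [252. 248.]
(499, 22.6, 254) [276. 428.] [267. 273.]
(571, 24.4, 266) [276. 523.] [330. 294.]
[388.79079867  20.33503782 299.52679321] [277. 337.] [179. 181.]
```

View pics/w12.png

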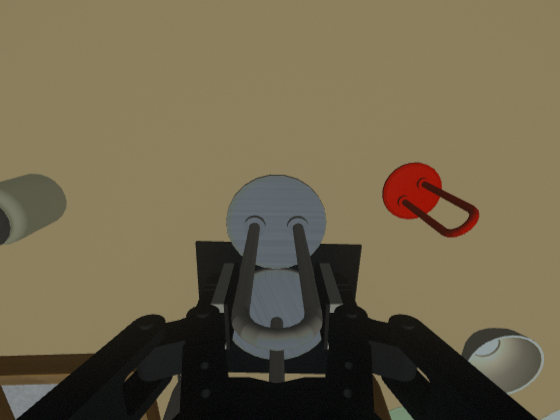

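View pics/s12.png

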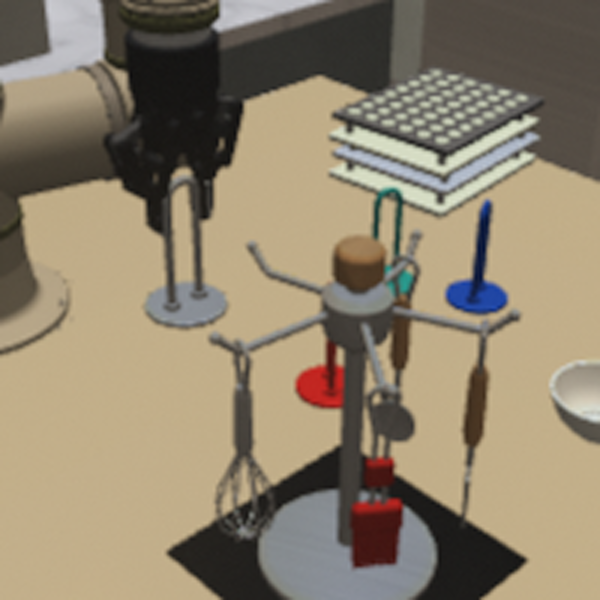

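arm_command:
  plan:
    - [0.008, 0, 0.01, 0, 0.3]
    - [0, 0, 0.015, 0, 0.3]
    - [0, 0, 0.015, 0, 0.3]
    - [0, 0, 0.015, 0, 0.3]
    - [0, 0, 0.015, 0, 0.3]
    - [0, 0, 0, 0, 0.3]
    - [0, 0, 0, 0, 0.3]

```text
time_s: 24.6
eef_pos: [458.7, 21.6, 208.5]
ee_rot: [0.707, -0.009, 0.707, 0.009]
force: [-0.5, -0.2, -1.9]
grip_width: 0.443
```

```bash
python3 - <<'E'
from h import *
s=ctrl.sense();go([501,22.6,217],91.4)
w=ctrl.capture('wrist'); save(w,'w13')
c=ctrl.capture('scene'); save(c,'s13',cv2.resize(c['color'][110:260,200:350],None,fx=4,fy=4,interpolation=cv2.INTER_CUBIC))
E
```

```text
tcp [458.7  21.6 208.5] toolx [-0.001  0.    -1.   ] y-yaw 91.4 shift [-0.0086 -0.      0.0423] F [-0.5 -0.2 -1.9] g 0.443 t 24.6 j6 -1.8
world yaw change deg -0.0 -> tool-x turn rad 0.0
```

View pics/w13.png

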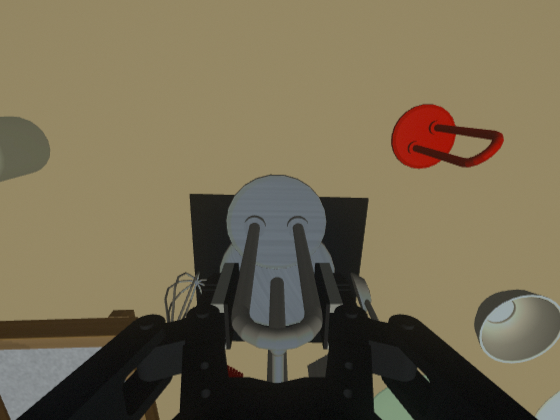

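View pics/s13.png

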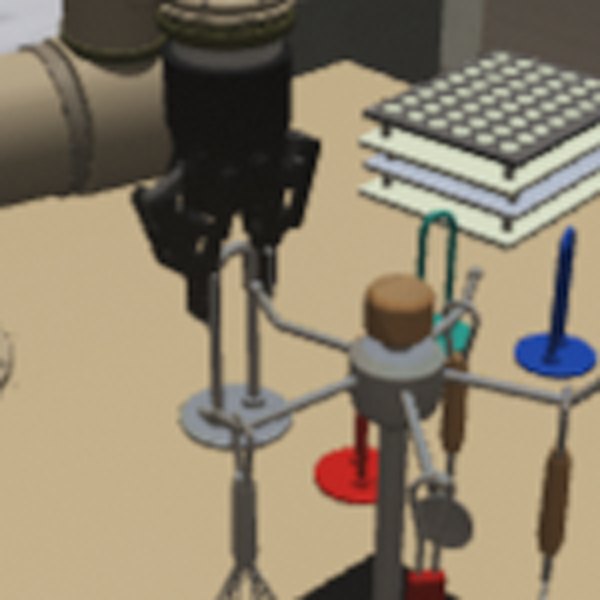

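arm_command:
  plan:
    - [0, 0, 0.01, 0, 0.3]
    - [0, 0, 0.012, 0, 0.3]
    - [0, 0, 0.012, 0, 0.3]
    - [0, 0, 0.008, 0, 0.3]
    - [0, 0, 0, 0, 0.3]
    - [0, 0, 0, 0, 0.3]

```text
time_s: 25.45
eef_pos: [500.6, 22.5, 208.7]
ee_rot: [0.707, -0.009, 0.707, 0.009]
force: [-0.6, -0.4, -1.9]
grip_width: 0.45
```

```bash
python3 - <<'E'
from h import *
s=ctrl.sense();go([501,22.6,179.3],91.4)
w=ctrl.capture('wrist'); save(w,'w14')
c=ctrl.capture('scene'); save(c,'s14',cv2.resize(c['color'][130:250,210:330],None,fx=5,fy=5,interpolation=cv2.INTER_CUBIC))
b=s['eef_pos']+[0,0,82.7]
for p in [b,(481.4,22.2,271),(499,22.6,254)]: print(np.round(p),((proj(c,p)-[210,130])*5).round())
E
```

```text
tcp [500.6  22.5 208.7] toolx [-0.  0. -1.] y-yaw 91.39 shift [0.0294 0.0001 0.0004] F [-0.6 -0.4 -1.9] g 0.45 t 25.45 j6 -1.78
world yaw change deg 0.01 -> tool-x turn rad -0.0002
[501.  23. 291.] [297. 240.]
[481.  22. 271.] [270. 263.]
[499.  23. 254.] [295. 306.]
```

View pics/w14.png

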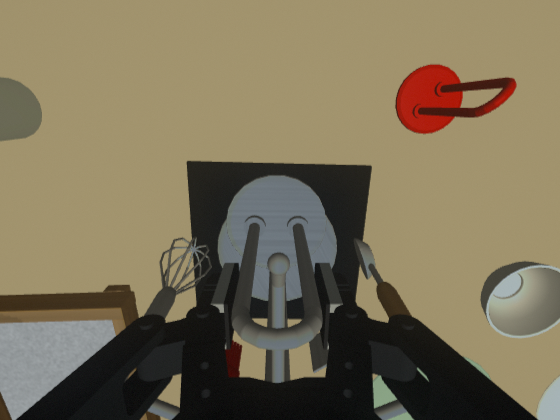

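View pics/s14.png

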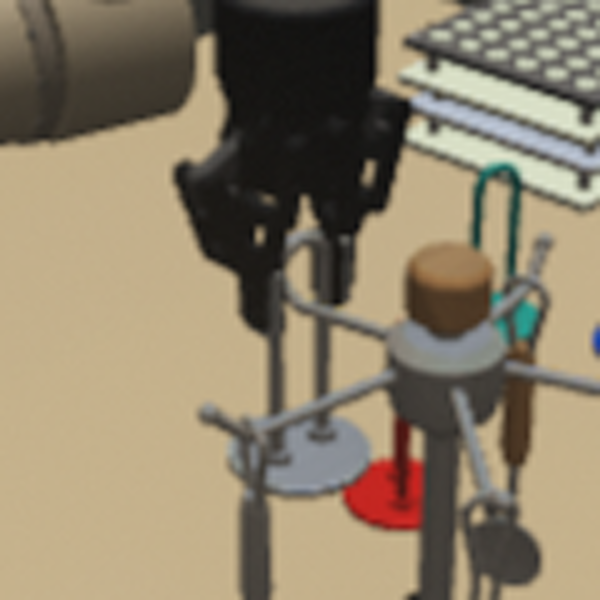

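The wrist picture shows the ball tip at (278,264) in front of the bow and the bar passing under the arch, centred. I'll lower it gently.

arm_command:
  plan:
    - [0.008, 0, 0, 0, 0.3]
    - [0.008, 0, 0, 0, 0.3]
    - [0.006, 0, 0, 0, 0.3]
    - [0.003, 0, 0, 0, 0.3]
    - [0, 0, 0, 0, 0.3]
    - [0, 0, 0, 0, 0.3]

```text
time_s: 26.3
eef_pos: [501.0, 22.4, 184.0]
ee_rot: [0.707, -0.009, 0.707, 0.009]
force: [0.1, 0.4, -2.6]
grip_width: 0.452
```

arm_command:
  plan:
    - [0.002, 0, 0, 0, 0.3]
    - [0, 0, 0, 0, 0.3]
    - [0, 0, 0, 0, 0.3]

```text
time_s: 26.68
eef_pos: [500.8, 22.4, 181.8]
ee_rot: [0.707, -0.009, 0.707, 0.009]
force: [-0.9, -0.2, -1.9]
grip_width: 0.449
```

arm_command:
  plan:
    - [0.0015, 0, 0, 0, 0.3]
    - [0, 0, 0, 0, 0.3]
    - [0, 0, 0, 0, 0.3]

```text
time_s: 27.05
eef_pos: [500.8, 22.4, 180.2]
ee_rot: [0.707, -0.009, 0.707, 0.009]
force: [0.3, 0.4, -2.0]
grip_width: 0.452
```

arm_command:
  plan:
    - [0.001, 0, 0, 0, 0.3]
    - [0, 0, 0, 0, 0.3]
    - [0, 0, 0, 0, 0.3]

```text
time_s: 27.42
eef_pos: [500.9, 22.5, 179.3]
ee_rot: [0.707, -0.009, 0.707, 0.009]
force: [0.4, -0.2, -1.9]
grip_width: 0.453
```

```bash
python3 - <<'E'
from h import *
s=ctrl.sense();go([501,22.6,179.3],91.4)
w=ctrl.capture('wrist'); save(w,'w15')
c=ctrl.capture('scene'); save(c,'s15',cv2.resize(c['color'][130:250,210:330],None,fx=5,fy=5,interpolation=cv2.INTER_CUBIC))
E
```

```text
tcp [500.9  22.5 179.3] toolx [ 0. -0. -1.] y-yaw 91.39 shift [0.     0.0001 0.0001] F [ 0.4 -0.2 -1.9] g 0.453 t 27.43 j6 -1.78
world yaw change deg 0.01 -> tool-x turn rad -0.0002
```

View pics/s15.png

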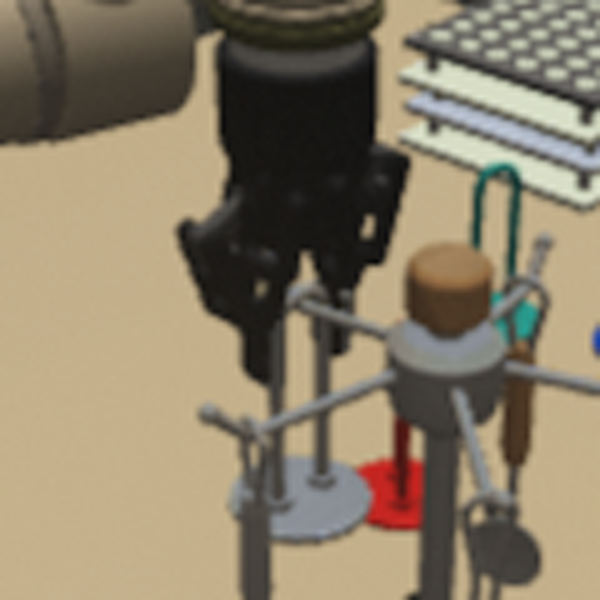

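View pics/w15.png

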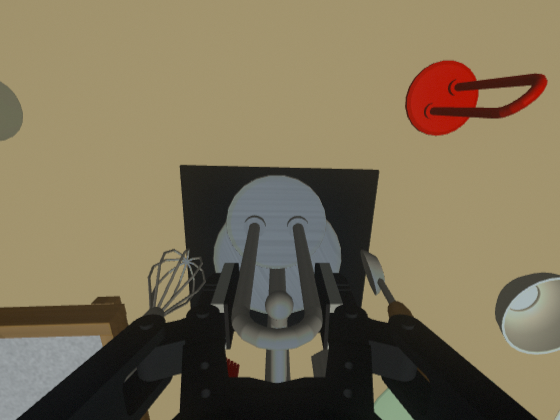

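arm_command:
  plan:
    - [0.001, 0, 0, 0, 0.3]
    - [0, 0, 0, 0, 0.3]
    - [0, 0, 0, 0, 0.3]

```text
time_s: 27.9
eef_pos: [501.1, 22.4, 178.9]
ee_rot: [0.708, -0.009, 0.707, 0.008]
force: [-1.8, 0.0, 5.9]
grip_width: 0.453
```

arm_command:
  plan:
    - [0.001, 0, 0, 0, 0.3]
    - [0, 0, 0, 0, 0.3]
    - [0, 0, 0, 0, 0.3]

```text
time_s: 28.28
eef_pos: [501.3, 22.4, 178.7]
ee_rot: [0.708, -0.009, 0.706, 0.008]
force: [-3.1, 0.1, 11.9]
grip_width: 0.451
```

Contact: the force rose by about 8 N and then 14 N. I'll back off 1 mm, open slowly and let it settle.

arm_command:
  plan:
    - [-0.001, 0, 0, 0, 0.3]
    - [-0.0003, 0, 0, 0, 0.3]
    - [0, 0, 0, 0, 0.46]
    - [0, 0, 0, 0, 0.48]
    - [0, 0, 0, 0, 0.51]
    - [0, 0, 0, 0, 0.55]
    - [0, 0, 0, 0, 0.6]
    - [0, 0, 0, 0, 0.65]
    - [0, 0, 0, 0, 0.65]
    - [0, 0, 0, 0, 0.65]
    - [0, 0, 0, 0, 0.65]

```text
time_s: 29.65
eef_pos: [500.8, 22.4, 178.5]
ee_rot: [0.707, -0.009, 0.707, 0.009]
force: [-0.6, -1.0, 0.3]
grip_width: 0.651
```

```bash
python3 - <<'E'
from h import *
s=ctrl.sense();go([501,22.6,179.3],91.4)
w=ctrl.capture('wrist'); save(w,'w16')
c=ctrl.capture('scene'); save(c,'s16',cv2.resize(c['color'][130:250,210:330],None,fx=5,fy=5,interpolation=cv2.INTER_CUBIC))
E
```

```text
tcp [500.8  22.4 178.5] toolx [-0. -0. -1.] y-yaw 91.39 shift [-0.0008  0.0001  0.0002] F [-0.6 -1.   0.3] g 0.651 t 29.65 j6 -1.78
world yaw change deg 0.01 -> tool-x turn rad -0.0002
```

View pics/s16.png

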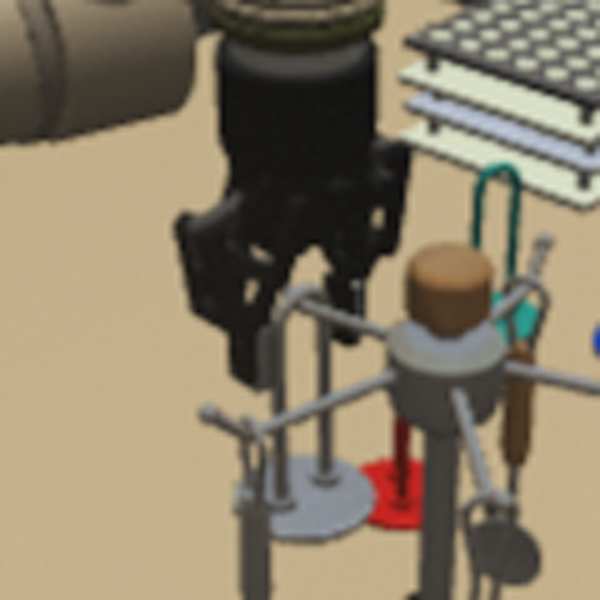

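View pics/w16.png

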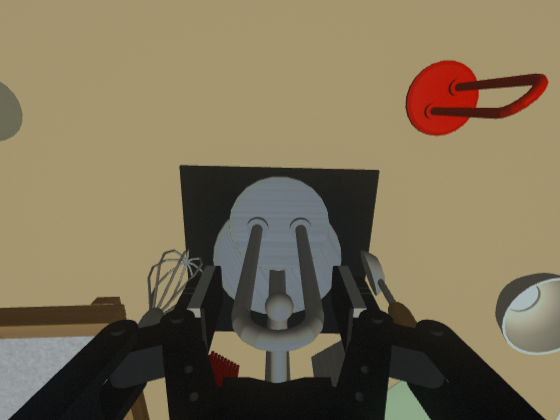

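The press hangs free between the open pads. I'll lift straight up, back away and check.

arm_command:
  plan:
    - [0, 0, 0, 0, 0.7]
    - [-0.01, 0, 0, 0, 0.7]
    - [-0.02, 0, 0, 0, 0.7]
    - [-0.03, 0, 0, 0, 0.7]
    - [-0.03, 0, 0, 0, 0.7]
    - [-0.03, 0, 0, 0, 0.7]
    - [-0.03, 0, 0, 0, 0.7]
    - [-0.02, 0, -0.02, 0, 0.7]
    - [0, 0, -0.04, 0, 0.7]
    - [0, 0, -0.04, 0, 0.7]
    - [0, 0, -0.03, 0, 0.7]
    - [0, 0, 0, 0, 0.7]

```text
time_s: 31.25
eef_pos: [369.8, 19.4, 349.9]
ee_rot: [0.708, -0.009, 0.706, 0.008]
force: [1.1, -0.9, 0.0]
grip_width: 0.702
```

```bash
python3 - <<'E'
from h import *
s=ctrl.sense();go([501,22.6,179.3],91.4)
w=ctrl.capture('wrist'); save(w,'w17')
c=ctrl.capture('scene'); save(c,'s17',cv2.resize(c['color'][110:310,180:380],None,fx=3,fy=3,interpolation=cv2.INTER_CUBIC))
E
```

```text
tcp [369.8  19.4 349.9] toolx [ 0.003 -0.001 -1.   ] y-yaw 91.37 shift [0.1709 0.0002 0.1307] F [ 1.1 -0.9  0. ] g 0.702 t 31.25 j6 -1.86
world yaw change deg 0.03 -> tool-x turn rad -0.0006
```

View pics/s17.png

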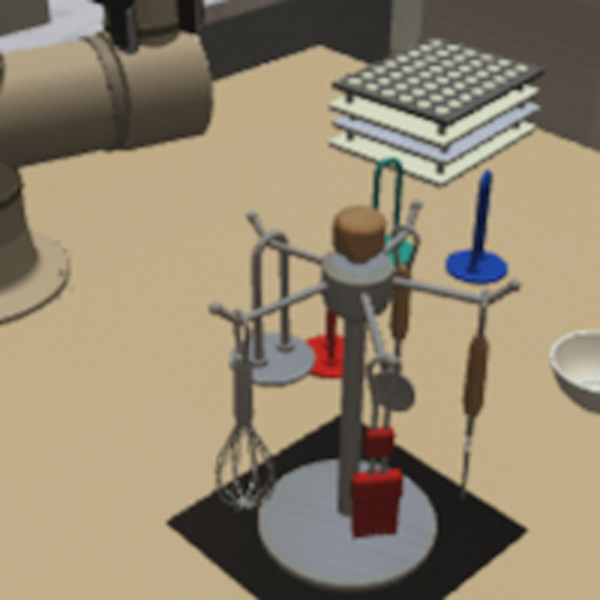

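View pics/w17.png

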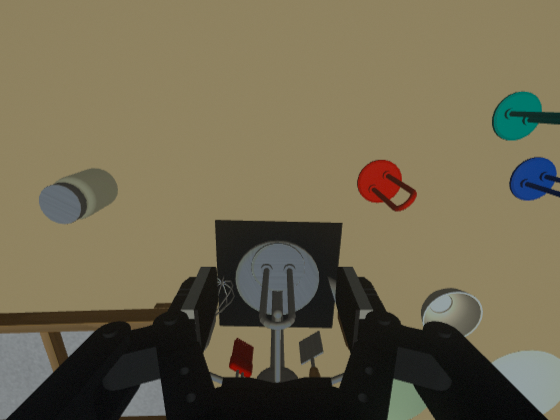

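arm_command:
  plan:
    - [0, 0, -0.03, 0, 0.7]
    - [0, 0, 0, 0, 0.7]
    - [0, 0, 0, 0, 0.7]
    - [0, 0, 0, 0, 0.7]
    - [0, 0, 0, 0, 0.7]
    - [0, 0, 0, 0, 0.7]
    - [0, 0, 0, 0, 0.7]
    - [0, 0, 0, 0, 0.7]
    - [0, 0, 0, 0, 0.7]
    - [0, 0, 0, 0, 0.7]
    - [0, 0, 0, 0, 0.7]
    - [0, 0, 0, 0, 0.7]

```text
time_s: 32.85
eef_pos: [340.9, 18.6, 348.5]
ee_rot: [0.707, -0.009, 0.707, 0.009]
force: [-0.4, -0.1, 0.0]
grip_width: 0.696
```

arm_command:
  plan:
    - [0, 0, 0, 0, 0.7]
    - [0, 0, 0, 0, 0.7]
    - [0, 0, 0, 0, 0.7]
    - [0, 0, 0, 0, 0.7]
    - [0, 0, 0, 0, 0.7]
    - [0, 0, 0, 0, 0.7]
    - [0, 0, 0, 0, 0.7]
    - [0, 0, 0, 0, 0.7]
    - [0, 0, 0, 0, 0.7]
    - [0, 0, 0, 0, 0.7]
    - [0, 0, 0, 0, 0.7]
    - [0, 0, 0, 0, 0.7]

```text
time_s: 34.35
eef_pos: [340.8, 18.6, 348.5]
ee_rot: [0.707, -0.009, 0.707, 0.009]
force: [0.8, 0.0, 1.5]
grip_width: 0.694
```

```bash
python3 - <<'E'
from h import *
fr=[ctrl.capture('scene')['color'].astype(int) for _ in range(12)]
s=ctrl.sense();w=ctrl.capture('wrist'); save(w,'w18')
r=slice(110,310),slice(180,380)
print([int((np.abs(f-fr[0])[r].max(2)>40).sum()) for f in fr],ctrl.sense()['time_s'])
c=ctrl.capture('scene'); save(c,'s18',cv2.resize(c['color'][110:310,180:380],None,fx=3,fy=3,interpolation=cv2.INTER_CUBIC))
for p,z in [('jar',0),('bowl',0)]:
  for d in ctrl.place_of('scene',p): print(p,d['score'],np.round(d['uv']))
t=ctrl.capture('top');save(t,'t18',cv2.resize(t['color'][90:340,80:460],None,fx=2,fy=2))
for p,z in [('jar',0),('bowl',0)]:
  for d in ctrl.place_of('top',p): print(p,d['score'],np.round(d['uv'],1))
E
```

```text
[0, 0, 0, 0, 0, 0, 0, 0, 0, 0, 0, 0] 35.0
jar 0.68 [155. 310.]
jar 0.26 [262. 215.]
bowl 0.41 [269. 191.]
jar 0.66 [407.6 248.6]
jar 0.23 [297.6 204.5]
jar 0.2 [303.1 161.5]
bowl 0.61 [178.3 164.7]
bowl 0.21 [302.9 213.7]
```

View pics/t18.png

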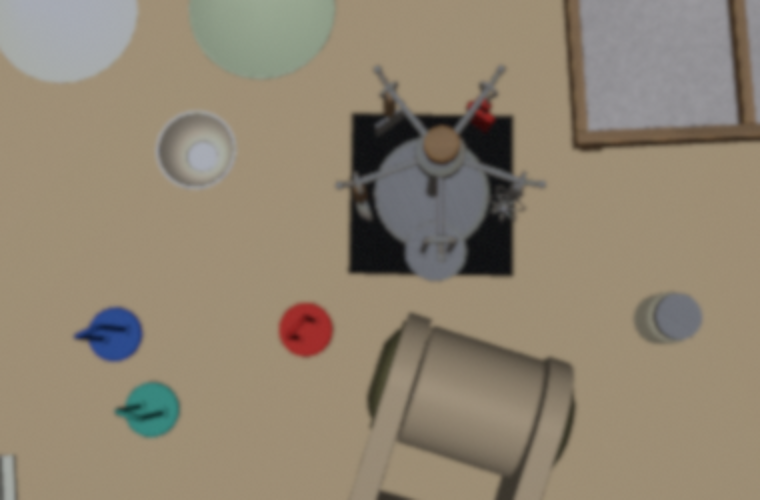

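View pics/s18.png

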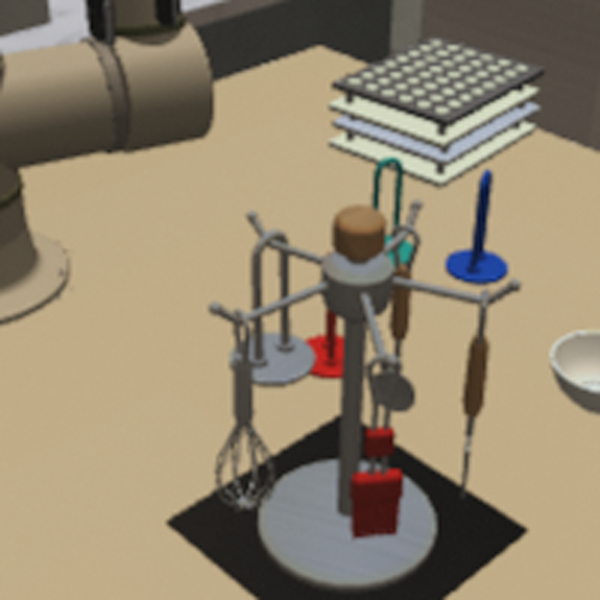

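View pics/w18.png

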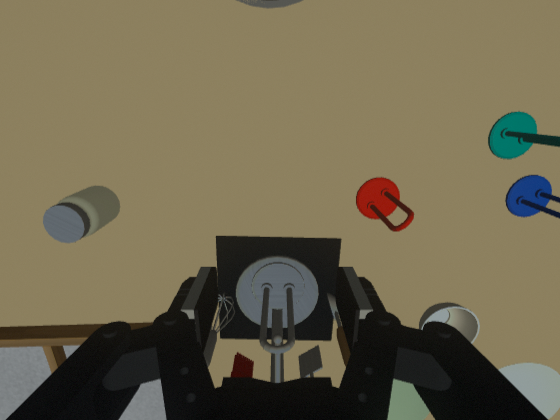

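The press hangs still, and the other two empty-hook-neighbour ball tips are symmetric at (337,185) and (545,184) in the enlarged top view. I'm handing the job in.

```bash
python3 -c "
from rig import ctrl
print(ctrl.finish_job())"
```

```text
the job is handed in; nothing more can be done
None
```

The steel press now hangs by its bow on the empty hook, with that hook facing the robot, and I handed the job in at about 35 s of the 72 s allowed.

**What I did:**
- **Turning the stand:** I gripped the knob and turned the head about 115° clockwise. After I let go, the empty hook measured -178.6°, between straight out to the mat's front (180°) and straight at the robot base (-177.6°).
- **Hanging the press:** I picked the grey steel press, not the coloured look-alikes, and held it by its straight legs. I threaded the bow over the hook's ball tip, lowered it until it touched, and let go.

**Last checks:**
- **Press:** it hangs in the dip of the hook with the arm well clear. Twelve scene pictures over about 0.6 s showed no movement.
- **Hook direction:** after hanging I checked only by eye; the stand still looks symmetric from above.
- **Other utensils:** all four are still on their hooks.
- **Jar and bowl:** the jar is where it was. The bowl's top-view position moved about 3 pixels (roughly 8 mm) between network readings. I put this down to detection noise, since the bowl looks unmoved in the pictures and the arm never went near it.

**What disagreed or went wrong:**
- **Fingertip height:** the fingertips were about 40 mm higher than the reported tool position. My first grip closed above the knob without touching it, so I set later heights from the pictures.
- **Force while turning:** the sideways wrist force rose to about 22 N, within the limit, and went away on release.
- **Bowl detection:** in the final scene picture the network placed "bowl" somewhere else, with a low score. I ignored that result.

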